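# Load the antenna coupler, start the soak test and stamp the batch card

## Robot

A 6-joint arm with a two-finger parallel gripper is mounted at the origin on the work surface. World frame = base frame: x ahead of the robot, y to its left, z up, the work surface at z = 0. Lengths are in m, angles in rad, forces in N, time in s.
With the tool pointing down it reaches from about 0.25 to 0.775 m from the base axis. Payload 4 kg.
Tool frame: the origin (TCP) lies at the very end of the fingers, on their centre line; the grasp point (between the pads) lies hold_point_z behind it (hold_point_z is the distance from the TCP to the grasp point, in m); z points along the fingers, y is the direction in which the jaws open and shut (so a half turn about z gives the same grasp; the last joint's range is limited). The gripper opens to 94 mm and grips with 3 to 60 N. Pads are 16 mm wide; open, the fingers measure 119 mm over their backs; the gripper's body (75 mm by 177 mm) begins 78 mm behind the grasp point.
Start: joints at [1.133, 0.087, 1.371, -0, 1.684, -0.103], TCP at [0.181, 0.519, 0.206] pointing down, gripper open.
Joint ranges: [-3.1, 3.1], [-0.76, 2.03], [0.27, 2.55], [-1.08, 4.22], [0.17, 2.65], [-2.57, 2.57]. Speed limits (rad/s): [2.79, 2.79, 3.14, 3.14, 3.14, 3.14].

## Interface

Orientations are given as [roll, pitch, yaw] about the fixed x, y, z axes, in that order (R = Rz(yaw) Ry(pitch) Rx(roll)).
In Python, from bench import * gives the robot as it stands.
- The arm moves only by the tool step_arm, never from a script. Its argument "increments" is text: rows parted by semicolons, each of 6 numbers parted by spaces: the shift along the tool's x, y, z in cm, then the turn, a rotation vector about the tool's x, y, z in rad. A call has 1 to 5 rows; each row shifts and turns the commanded pose from where the row before left it, along the tool's axes as they then stand; what a row does not reach is not made up. A row lasts 1/10 s, in which the tool goes at most 50 mm and 8.59 degrees, less where a joint would pass 70% of its speed; a pose out of reach is approached as far as the arm can. A call is refused whole if a number of a shift passes 5 or a number of a turn 0.15, either way. A call with a gripper value outside its range is refused whole. "claw" is the gripper's target within -1 to 1 (shut at 1, half-way at 0, fully open at -1), set as the call begins (left out, the last holds). The fingers move at their own pace and stop on an object; the grip force is fixed at half the most. Time passes only in rows, so rows that do not move let the fingers close. It gives the time, the measured TCP pose, the force and the opening at its end, in the units of the state.
- get_obs(): the state, without advancing time (a new reading comes with each control period).
- snapshot(name): name is "scene" or "top" or "wrist"; returns the picture (480x640x3 uint8, red, green, blue); there is no depth.
- calibration(name): a dict with "camera_matrix" (3x3 intrinsics, pixels), "k1" (the pictures are not rectified: a ray, as slopes to the right and down, at radius r is drawn at 1 + k1 r^2 times it, then the intrinsics apply), "eye" and "orientation" of the camera in the world; the wrist camera has in their place "tool_from_camera" (4x4, takes a point from camera to tool coordinates, whose origin is the TCP and whose axes are the flange's). Camera axes: x right, y up, looking along -z (the intrinsics and any distortion apply to the point x, -y, -z); pixel columns grow to the right and rows downward; lengths in m; the calibration is good to about 2 mm. A picture is of the moment at which its call begins: read the wrist's pose just before it. calibration takes no time and is no camera call.
- close_job(): hands the job in, once; it reports no verdict.
The state is a dict: "time": time; "joint_positions": joint angles; "qvel": joint speeds; "joint_torque": joint torques, N m; "tool_pos": TCP position; "ee_rot": TCP orientation; "wrist_force": force on the tool from outside, world axes, zero at the start; "wrist_torque": the same for the moment, N m; "width": finger opening in m.
Only numpy, scipy, OpenCV 4.12 (cv2) and the standard library are available. Lean on these libraries where they do the work, as an engineer would, in place of code of your own. Each camera call takes 0.05 s, during which the arm holds its last target. There are 200 camera calls.

## Task

Lay every hand radio on the bench flat on the sloping coupler rack, keypad up, each on the middle of a coupler pad of its own with its foot square against the backstop and its antenna pointing up the slope. When all are in, slide the dust cover of the test console fully open, press the start key right down, let it come up and slide the cover fully home again; then book the run by pressing the palm head of the bench stamp down to its stop and letting it rise. At the end every radio must still be seated, and the other things on the bench are to be left where they are.

Things in the scene. Friction and masses are not known exactly. Their poses are not given: they have to be found in the camera images.
- radio1: hand radio on its back, keypad up: dark box 84 (x) x 48 (y) x 22 (z) mm, about 140 g, absent in some runs. Origin: centre of the box's underside; x points to its plain foot, z out of the keypad. At the head (-x) end a stub antenna, 11 mm thick, stands out 30 mm (at y +13, z 13 mm) and a knob 9 mm. Starts flat on the bench, antenna within 0.35 rad of -x of the world
- radio2: hand radio on its back, keypad up: dark box 84 (x) x 48 (y) x 22 (z) mm, about 140 g, absent in some runs. Origin: centre of the box's underside; x points to its plain foot, z out of the keypad. At the head (-x) end a stub antenna, 11 mm thick, stands out 30 mm (at y +13, z 13 mm) and a knob 9 mm. Starts flat on the bench, antenna within 0.35 rad of -x of the world
- radio3: hand radio on its back, keypad up: dark box 84 (x) x 48 (y) x 22 (z) mm, about 140 g, absent in some runs. Origin: centre of the box's underside; x points to its plain foot, z out of the keypad. At the head (-x) end a stub antenna, 11 mm thick, stands out 30 mm (at y +13, z 13 mm) and a knob 9 mm. Starts flat on the bench, antenna within 0.35 rad of -x of the world
- radio4: hand radio on its back, keypad up: dark box 84 (x) x 48 (y) x 22 (z) mm, about 140 g, absent in some runs. Origin: centre of the box's underside; x points to its plain foot, z out of the keypad. At the head (-x) end a stub antenna, 11 mm thick, stands out 30 mm (at y +13, z 13 mm) and a knob 9 mm. Starts flat on the bench, antenna within 0.35 rad of -x of the world
- radio5: hand radio on its back, keypad up: dark box 84 (x) x 48 (y) x 22 (z) mm, about 140 g, absent in some runs. Origin: centre of the box's underside; x points to its plain foot, z out of the keypad. At the head (-x) end a stub antenna, 11 mm thick, stands out 30 mm (at y +13, z 13 mm) and a knob 9 mm. Starts flat on the bench, antenna within 0.35 rad of -x of the world
- plate: white sloping plate, fixed, 500 mm wide (y), no side walls, 115 mm long (x), tilted 0.26 rad, low side away from the robot, at an aluminium backstop 18 mm high, 6 mm thick. Origin: middle of the line where plate and backstop meet, 30 mm above the bench; x down the slope into the backstop (surface x -115 to 0 mm), z out of the plate. A seated radio's origin: x -42, z 0 mm
- rack: the antenna coupler rack that carries the plate: fixed, its origin on the bench 30 mm below the plate's origin, yaw as the plate. The plate has five flat dark coupler pads with copper stripes, 78 mm down the slope x 54 mm, with centre lines at the plate's y = -184, -92, 0, 92 and 184 mm. A seated radio's antenna reaches the plate's upper edge, 60 mm above the bench
- console: test console, fixed cream box 130 (x) x 170 (y) x 50 (z) mm with a small display. On its top, near its -y end, the start key lies under a grey sliding dust cover that runs between two aluminium rails. Origin: centre of its underside. Its yaw (up to 0.2 rad) gives the sliding direction. It and the bench stamp swap sides from run to run
- cover_tab (a point): centre of the top of the dust cover's pull tab: an upright fin 10 mm thick along the console's y, 34 mm wide along its x, 20 mm tall on the cover plate (plate 54 mm along y, 49 mm along x, 4 mm thick; its upper face is 20 mm below this point)
- cover (a joint): how far the dust cover has slid along the console's +y, m: 0 = home (over the key), 0.062 = fully open against its end stop; it stays where it is left and takes about 2 N to move
- key_top (a point): centre of the top of the start key, a round grey key 26 mm across, 6 mm proud of the console's top, its top 6 mm below the top of the two rails beside it (rails' inner faces 49 mm apart along the console's x). It lies straight under the cover tab when the cover is home
- key (a joint): how far the start key is pressed, m: 0 = up, 0.005 = fully down; springs back; about 1.5 N to start, 5 N fully down
- stamp: bench stamp, fixed: steel base plate 100 x 100 x 8 mm carrying the paper batch card, a grey frame 76 mm wide and 73 mm high, and above it a round black palm head on a spring. Origin: centre of its underside
- plunger_top (a point): centre of the flat top of the stamp's palm head (head 44 mm across, top face 34 mm across, 112 mm above the bench when up, nothing beside it at that height)
- plunger (a joint): how far the palm head is pressed down, m: 0 = up, 0.012 = at its stop; springs back; about 4 N to start, 12 N at the stop
- load: bystander: black finned dummy load, upright cylinder 38 mm across, 49 mm high. Origin: centre of the underside
- splitter: bystander: small aluminium power splitter 50 x 34 x 22 mm with brass sockets. Origin: centre of the underside
- battery: bystander: dark spare battery pack 74 x 46 x 13 mm without antenna, at the right of the bench. Origin: centre of the underside
- spanner: bystander: connector spanner, 150 mm, lying beyond the rack. Origin on its underside
- tape: bystander: yellow roll of tape, 90 mm across, 18 mm high, beyond the rack. Origin: centre of the underside
- jar: bystander: closed swab jar, 56 mm across, 60 mm high, beyond the rack. Origin: centre of the underside
- driver: bystander: screwdriver, 160 mm, at the left of the bench. Origin on its underside
Not all that is in view belongs to the job. What is shaped like the radio4 but blue or turquoise is not meant.

How it is judged:
By the outcome, as a careful person would: the job done as asked, in the order asked, and still so for the second after the job is handed in, with the robot touching nothing.
Of radio1, radio2, radio3, radio4, radio5 only 3 to 5 are there at a start; the rules pass over those that are not, and their reading is None.
At some moment in a run one of radio1, radio2, radio3, radio4, radio5 may be knocked a few centimetres aside while the robot is not near it.
It also fails if it takes over 210 s, if anything falls off the work surface, if the arm or the gripper's body presses on something with over 40 N, if the wrist force passes 120 N, or if a joint passes its speed limit or range.

## Working session

There is one attempt and no reset: what is moved stays moved. The work goes in short steps, Python scripts to look and compute and a tool call to move; the robot and the scene stay as the last step left them, time stands still between calls to the robot, and variables do not carry over. Pictures are saved under pics/ and viewed, about 12 in all and at most 16, crops included, and the job is handed in when it is done.

Besides the shell and the picture viewer there is one more tool, called by a JSON object that holds its "name" and its "arguments". step_arm: Moves the arm, as the interface text tells. Its arguments: {"type":"object","properties":{"increments":{"type":"string"},"claw":{"type":"number"}},"required":["increments"]}

```bash
mkdir -p pics; ls; python3 - <<'E'
from bench import *
import cv2
print(get_obs())
for n in("scene","top"):
    cv2.imwrite(f"pics/{n}0.png",snapshot(n)[:,:,::-1]); print(n,calibration(n))
print(calibration("wrist"))
import bench; print([x for x in dir(bench) if x[0]!='_'])
E
```

```text
pics
{'time': 0.0, 'joint_positions': array([ 1.13290806e+00,  8.79583010e-02,  1.37223465e+00, -1.33539339e-05,
        1.68357246e+00, -1.03110582e-01]), 'qvel': array([-0.00188104, -0.00036715,  0.0005677 ,  0.00015001,  0.00180559,
        0.0006177 ]), 'joint_torque': array([ 6.37043577e-04, -3.40203989e+01, -3.02421463e+01,  7.16871978e-02,
        3.34886648e-02, -2.11696506e-04]), 'tool_pos': array([0.1804934 , 0.51897297, 0.2043123 ]), 'ee_rot': array([-3.13943007e+00, -2.10435780e-04,  2.80681325e+00]), 'wrist_force': array([ 0.0609991 , -0.02584231,  0.14457029]), 'wrist_torque': array([ 0.00089357, -0.02872589, -0.05542122]), 'width': 0.09390809757898257}
scene {'camera_matrix': array([[525.36689714,   0.        , 312.81212939],
       [  0.        , 525.36689714, 237.17755739],
       [  0.        ,   0.        ,   1.        ]]), 'k1': -0.0723181060865853, 'eye': array([ 0.79525043, -0.59043758,  1.10103202]), 'orientation': array([ 0.58237913, -0.01120274,  0.47486193])}
top {'camera_matrix': array([[513.03497404,   0.        , 313.68371989],
       [  0.        , 513.0
[... 161 characters left out ...]
entation': array([ 0.09751107,  0.01618562, -1.59455958])}
{'camera_matrix': array([[377.70564553,   0.        , 322.82927415],
       [  0.        , 377.70564553, 239.54689878],
       [  0.        ,   0.        ,   1.        ]]), 'k1': -0.02028152483741847, 'tool_from_camera': array([[ 2.43336432e-04,  9.62222532e-01,  2.72264098e-01,
         8.02020004e-02],
       [ 9.99999515e-01,  2.58100370e-05, -9.84967590e-04,
         1.85309115e-04],
       [-9.54785155e-04,  2.72264206e-01, -9.62222059e-01,
        -1.79653936e-01],
       [ 0.00000000e+00,  0.00000000e+00,  0.00000000e+00,
         1.00000000e+00]])}
['IKError', 'calibration', 'close_job', 'get_obs', 'hold_point_z', 'snapshot']
```

View pics/top0.png

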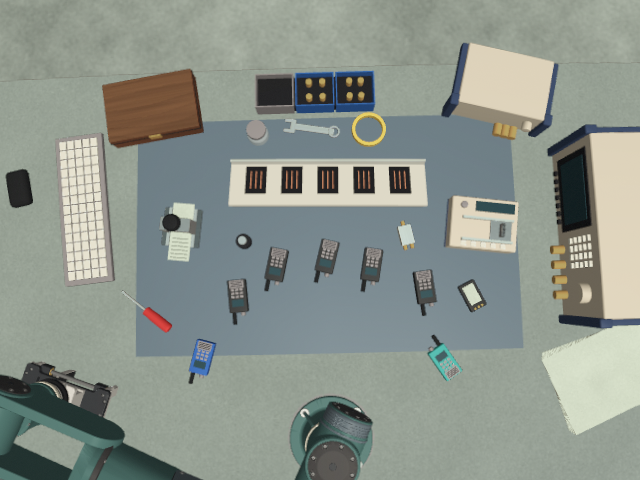

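View pics/scene0.png

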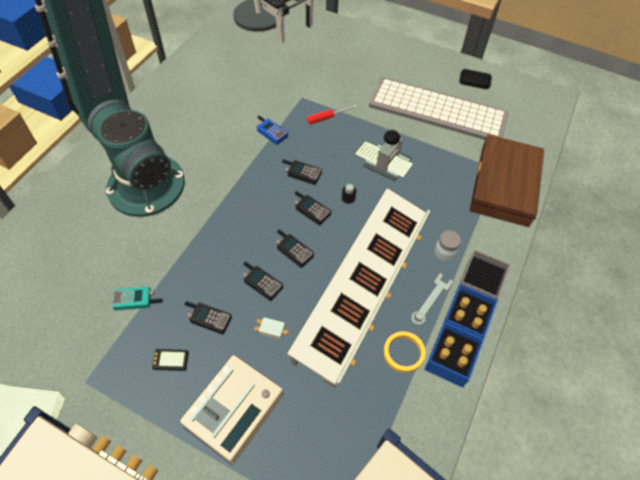

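Top view: +x is up and +y is left. Dark radios are at (237,297), (277,265), (327,257), (372,264) and (425,288). Possible confusions are the blue one at (202,358), the turquoise one at (443,358) and the battery at (472,295); I rule all three out. The rack runs from (230,160) to (427,205), with the console at (482,224) and the stamp at (178,225). Next is one enlarged crop to confirm.

```bash
cat > h.py <<'E'
from bench import *
import cv2, numpy as np
from scipy.spatial.transform import Rotation as R
def cam(n,obs=None):
    c=calibration(n)
    if n=="wrist":
        T=np.eye(4); T[:3,:3]=R.from_euler('xyz',obs["ee_rot"]).as_matrix(); T[:3,3]=obs["tool_pos"]
        T=T@c["tool_from_camera"]; return c,T[:3,3],T[:3,:3]
    return c,np.array(c["eye"]),R.from_euler('xyz',c["orientation"]).as_matrix()
def p2w(n,uv,z,obs=None):
    "pixels -> world points on the plane at height z"
    c,e,M=cam(n,obs); K=c["camera_matrix"]
    q=cv2.undistortPoints(np.float64(uv).reshape(-1,1,2),K,np.array([c["k1"],0,0,0.]))[:,0]
    d=np.c_[q[:,0],-q[:,1],-np.ones(len(q))]@M.T
    # undistortPoints inverts xd = xu(1+k1 r^2): the given model
    return e+d*((np.asarray(z)-e[2])/d[:,2])[:,None]
def w2p(n,P,obs=None):
    c,e,M=cam(n,obs); q=(np.float64(P).reshape(-1,3)-e)@M; s=np.c_[q[:,0],-q[:,1]]/-q[:,2:]
    s=s*(1+c["k1"]*(s**2).sum(1,keepdims=True)); K=c["camera_matrix"]
    return s*[K[0,0],K[1,1]]+[K[0,2],K[1,2]]
def save(name,im,x0,y0,w,h,f):
    cv2.imwrite(f"pics/{name}.png",cv2.resize(im[y0:y0+h,x0:x0+w,::-1],None,fx=f,fy=f,interpolation=cv2.INTER_CUBIC))
E
python3 - <<'E'
from h import *
im=cv2.imread("pics/top0.png")[:,:,::-1]
save("c1",im,220,150,220,180,3.6)
E
```

```text
(no output)
```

View pics/c1.png

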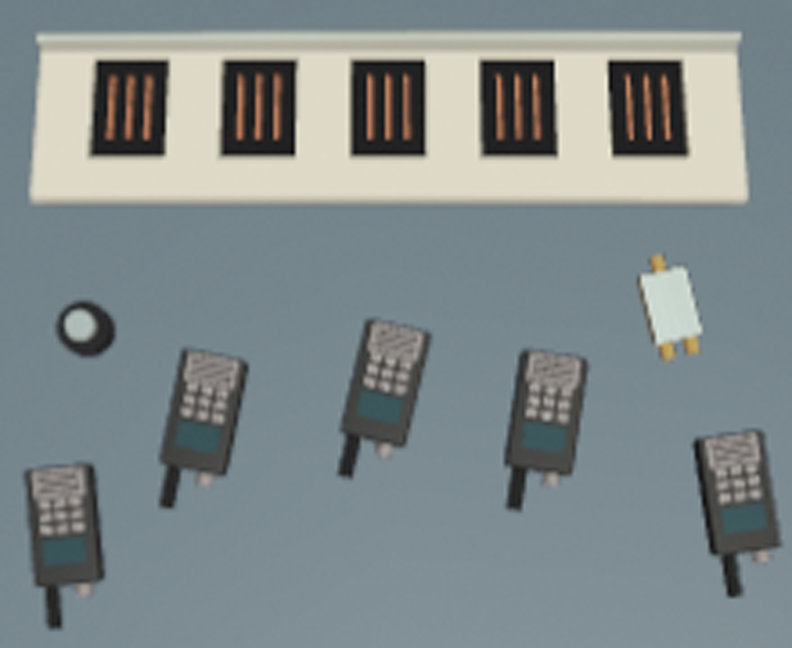

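```bash
python3 - <<'E'
from h import *
f=lambda a:(np.float64(a)+.5)/3.6-.5+[220,150]
radios={'A':[(25,468),(92,463),(103,578),(37,586)],'B':[(183,348),(246,358),(226,474),(162,464)],'C':[(370,319),(430,331),(405,445),(341,431)],
'D':[(522,350),(587,355),(572,474),(506,465)],'E':[(697,438),(762,430),(779,545),(712,554)]}
for k,c in radios.items():
    w=p2w("top",f(c),.022); m=w.mean(0); d=w[0]+w[1]-w[2]-w[3]
    print(k,m[:2].round(4),'yaw',np.arctan2(d[1],d[0]).round(3),'L',np.linalg.norm(d[:2])/2,'W',np.linalg.norm((w[0]+w[3]-w[1]-w[2])[:2])/2)
up=p2w("top",f([(30,201),(748,201)]),.0596); lo=p2w("top",f([(41,52),(738,50)]),.03)
print(up,lo, np.linalg.norm(up[0]-up[1]))
pads=[(129,108),(259,108),(388,108),(518,108),(648,108)]
print(p2w("top",f(pads),.045))
# console corners & stamp in full pixels
print('console top',p2w("top",[(453,196),(518,202),(515,252),(447,249)],.05))
print('plunger',p2w("top",[(171,222)],.112),'load',p2w("top",f([(85,327)]),.025),'split',p2w("top",f([(670,305)]),.02))
print('hold',hold_point_z)
E
```

```text
A [0.3602 0.2271] yaw 0.088 L 0.08253944099803803 W 0.0474510415654216
B [0.4376 0.1265] yaw -0.192 L 0.0835100977367342 W 0.045732079965624915
C [ 0.4554 -0.0032] yaw -0.26 L 0.08255365081128102 W 0.04489257931945931
D [ 0.4316 -0.116 ] yaw -0.166 L 0.08365277117633609 W 0.046557322878912274
E [ 0.3712 -0.2486] yaw 0.096 L 0.08182771519968769 W 0.04713490336527894
[[ 0.58511334  0.24281132  0.0596    ]
 [ 0.57198573 -0.25737379  0.0596    ]] [[ 0.69890001  0.23966226  0.03      ]
 [ 0.68668173 -0.26177361  0.03      ]] 0.5003573596131093
[[ 0.65249859  0.17448076  0.045     ]
 [ 0.64986217  0.08216966  0.045     ]
 [ 0.64735554 -0.00911348  0.045     ]
 [ 0.64493448 -0.10096238  0.045     ]
 [ 0.64261461 -0.19284769  0.045     ]]
console top [[ 0.59620527 -0.32548478  0.05      ]
 [ 0.57699513 -0.49068411  0.05      ]
 [ 0.4502871  -0.47489815  0.05      ]
 [ 0.4622596  -0.3034797   0.05      ]]
plunger [[0.53957365 0.37217431 0.112     ]] load [[0.49920613 0.21032535 0.025     ]] split [[ 0.50488175 -0.20659545  0.02      ]]
hold 0.0188
```

```bash
cat >> h.py <<'E'
def radios(im):
    "dark boxes on the near bench: centre, yaw and size of the top face"
    m=(im.max(2)<88).astype(np.uint8)*255
    m=cv2.morphologyEx(m,cv2.MORPH_CLOSE,np.ones((7,7))); m=cv2.morphologyEx(m,cv2.MORPH_OPEN,np.ones((9,9)))
    out=[]
    for c in cv2.findContours(m,cv2.RETR_EXTERNAL,cv2.CHAIN_APPROX_NONE)[0]:
        if not 300<cv2.contourArea(c)<1500: continue
        w=p2w("top",cv2.boxPoints(cv2.minAreaRect(c)),.016)[:,:2]
        e=w[1]-w[0],w[2]-w[1]; e=sorted(e,key=np.linalg.norm); d=e[1]*np.sign(e[1][0])
        out.append((*w.mean(0).round(4),round(np.arctan2(d[1],d[0]),3),*[round(np.linalg.norm(x),3) for x in e]))
    return out
def plan(pos,Rt,obs=None,n=None):
    "rows (tool axes, cm and rad) from the measured pose to the target"
    o=obs or get_obs(); p=np.array(o["tool_pos"]); A=R.from_euler('xyz',o["ee_rot"]); v=(A.inv()*Rt).as_rotvec(); d=np.array(pos)-p
    n=n or int(np.ceil(max(np.linalg.norm(v)/.148,np.linalg.norm(d)/.049,1)))
    rows=[]
    for k in range(n):
        s=A.inv().apply(d/n)*100; rows.append(" ".join(f"{x:.2f}" for x in s)+" "+" ".join(f"{x:.3f}" for x in v/n)); A=A*R.from_rotvec(v/n)
    return rows
def show(t,pos,Rt,obs=None,n=None):
    r=plan(pos,Rt,obs,n); print(t,len(r)); 
    for i in range(0,len(r),5): print("   ",";".join(r[i:i+5]))
    return dict(tool_pos=np.array(pos),ee_rot=Rt.as_euler('xyz'))
down=lambda yaw: R.from_euler('xyz',[np.pi,0,np.pi+yaw])
PO=np.array([.690,-.010,.030]); PY=-.026; PT=.26
def plate(x,y,z):
    Rp=R.from_euler('xyz',[0,PT,PY]); return PO+Rp.apply([x,y,z]), Rp*R.from_euler('xyz',[np.pi,0,np.pi])
E
python3 - <<'E'
from h import *
for r in radios(snapshot("top")): print(r)
# view plate middle from above
p,Rt=plate(-.06,0,.20); show('look',p,Rt)
E
```

```text
(np.float64(0.2724), np.float64(-0.6501), np.float64(1.441), np.float64(0.024), np.float64(0.102))
(np.float64(0.3451), np.float64(0.227), np.float64(-0.013), np.float64(0.046), np.float64(0.051))
(np.float64(0.3565), np.float64(-0.2492), np.float64(-0.044), np.float64(0.049), np.float64(0.051))
(np.float64(0.4161), np.float64(-0.1134), np.float64(-0.035), np.float64(0.049), np.float64(0.051))
(np.float64(0.422), np.float64(0.1296), np.float64(-0.019), np.float64(0.049), np.float64(0.051))
(np.float64(0.4407), np.float64(0.001), np.float64(-0.028), np.float64(0.049), np.float64(0.054))
(np.float64(0.6571), np.float64(0.8184), np.float64(0.208), np.float64(0.065), np.float64(0.1))
(np.float64(0.6494), np.float64(-0.1958), np.float64(-0.045), np.float64(0.052), np.float64(0.066))
(np.float64(0.6517), np.float64(-0.1035), np.float64(-0.037), np.float64(0.05), np.float64(0.066))
(np.float64(0.6542), np.float64(-0.0098), np.float64(-0.029), np.float64(0.05), np.float64(0.066))
(np.float64(0.6568), np.float64(0.084), np.float64(-0.021), np.float64(0.05), np.float64(0.066))
(np.float64(0.6595), np.float64(0.1781), np.float64(-0.013), np.float64(0.05), np.float64(0.066))
look 15
    -4.33 -2.23 -0.22 0.003 0.017 -0.020;-4.27 -2.32 -0.29 0.003 0.017 -0.020;-4.22 -2.41 -0.36 0.003 0.017 -0.020;-4.16 -2.49 -0.42 0.003 0.017 -0.020;-4.10 -2.58 -0.49 0.003 0.017 -0.020
    -4.04 -2.66 -0.55 0.003 0.017 -0.020;-3.98 -2.75 -0.61 0.003 0.017 -0.020;-3.91 -2.83 -0.67 0.003 0.017 -0.020;-3.84 -2.91 -0.73 0.003 0.017 -0.020;-3.76 -2.99 -0.79 0.003 0.017 -0.020
    -3.69 -3.07 -0.85 0.003 0.017 -0.020;-3.61 -3.15 -0.90 0.003 0.017 -0.020;-3.53 -3.22 -0.96 0.003 0.017 -0.020;-3.44 -3.29 -1.01 0.003 0.017 -0.020;-3.36 -3.37 -1.06 0.003 0.017 -0.020
```

{"name": "step_arm", "arguments": {"increments": "-4.3 -2.2 -0.2 0.003 0.017 -0.02;-4.3 -2.3 -0.3 0.003 0.017 -0.02;-4.2 -2.4 -0.4 0.003 0.017 -0.02;-4.2 -2.5 -0.4 0.003 0.017 -0.02;-4.1 -2.6 -0.5 0.003 0.017 -0.02", "claw": -1}}

```text
time: 0.65
tool_pos: [0.3492, 0.3416, 0.2168]
ee_rot: [-3.131, -0.086, 2.908]
wrist_force: [0.4, 0.7, -0.6]
width: 0.0939
```

{"name": "step_arm", "arguments": {"increments": "-4.0 -2.7 -0.5 0.003 0.017 -0.02;-4.0 -2.7 -0.6 0.003 0.017 -0.02;-3.9 -2.8 -0.7 0.003 0.017 -0.02;-3.8 -2.9 -0.7 0.003 0.017 -0.02;-3.8 -3.0 -0.8 0.003 0.017 -0.02"}}

```text
time: 1.15
tool_pos: [0.5162, 0.1651, 0.228]
ee_rot: [-3.129, -0.173, 3.007]
wrist_force: [0.3, 0.3, 0.2]
width: 0.094
```

{"name": "step_arm", "arguments": {"increments": "-3.7 -3.1 -0.8 0.003 0.017 -0.02;-3.6 -3.2 -0.9 0.003 0.017 -0.02;-3.5 -3.2 -1.0 0.003 0.017 -0.02;-3.4 -3.3 -1.0 0.003 0.017 -0.02;-3.4 -3.4 -1.1 0.003 0.017 -0.02"}}

```text
time: 1.65
tool_pos: [0.6826, -0.0128, 0.2406]
ee_rot: [-3.136, -0.259, 3.108]
wrist_force: [1.3, 0.2, 0.8]
width: 0.0941
```

{"name": "step_arm", "arguments": {"increments": "0 0 0 0 0 0;0 0 0 0 0 0;0 0 0 0 0 0"}}

```text
time: 1.95
tool_pos: [0.6811, -0.0103, 0.2416]
ee_rot: [-3.136, -0.258, 3.109]
wrist_force: [0.1, 0.9, 0.4]
width: 0.0939
```

```bash
python3 - <<'E'
from h import *
o=get_obs(); im=snapshot("wrist"); cv2.imwrite("pics/w1.png",im[:,:,::-1])
print(o["time"],o["tool_pos"],o["ee_rot"],o["wrist_force"])
Rp=R.from_euler('xyz',[0,PT,PY])
pts=np.array([[0,-.092,0],[0,0,0],[0,.092,0],[-.115,0,0],[-.115,.092,0]])
print(w2p("wrist",PO+Rp.apply(pts),o).round(1)); np.save("o1.npy",np.r_[o["tool_pos"],o["ee_rot"]])
E
```

```text
1.95 [ 0.68113229 -0.01028475  0.24155849] [-3.13588615 -0.25774327  3.10878905] [0.14111545 0.90611309 0.42423637]
[[238.3 270.8]
 [323.7 270.5]
 [409.2 270. ]
 [323.1 161.6]
 [415.7 161.2]]
```

View pics/w1.png

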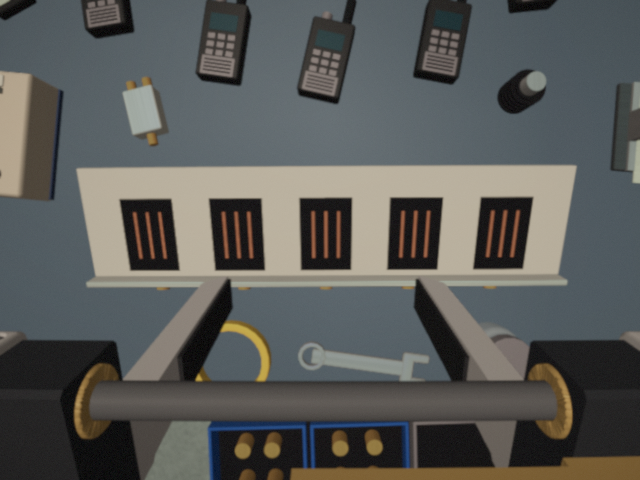

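Wrist view: the plate's upper edge is near row 167 and the backstop foot near row 278. Pad centres are at u≈150, 237, 326, 415 and 505. It lies a few mm further out than the prediction, so I take a closer crop.

```bash
python3 - <<'E'
from h import *
im=cv2.imread("pics/w1.png")[:,:,::-1]
a=im[155:295,75:335]; b=im[155:295,320:580]
v=np.vstack([cv2.resize(x,None,fx=3,fy=2.1,interpolation=cv2.INTER_CUBIC) for x in(a,b)])
cv2.imwrite("pics/c2.png",v[:,:,::-1])
E
```

```text
(no output)
```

View pics/c2.png

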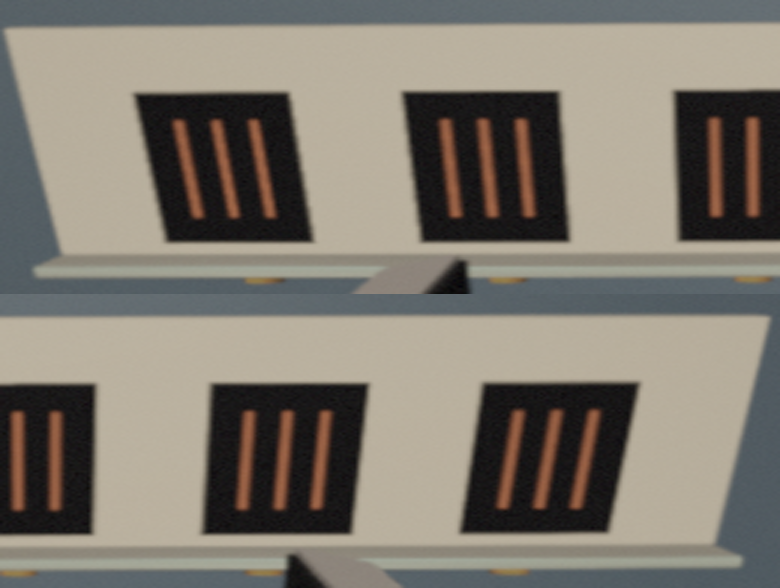

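```bash
python3 - <<'E'
from h import *
from scipy.optimize import least_squares
a=np.load("o1.npy"); o=dict(tool_pos=a[:3],ee_rot=a[3:])
L=lambda x,y:(75+(x+.5)/3-.5,155+(y+.5)/2.1-.5); Q=lambda x,y:(320+(x+.5)/3-.5,155+(y-294+.5)/2.1-.5)
img=[L(5,28),L(62,255),Q(770,316),Q(714,545)]+[L(134,94),L(290,94),L(313,241),L(167,241),L(402,92),L(559,92),L(570,240),L(421,241)]+[Q(212,384),Q(369,384),Q(352,534),Q(203,534),Q(483,382),Q(639,382),Q(608,532),Q(460,532)]
def model(p,z=0.03):
    x,y,yaw,cx=p
    pts=[(-.115,-.25),(0,-.25),(-.115,.25),(0,.25)]
    for yc in(-.184,-.092,.092,.184): pts+=[(cx-.039,yc-.027),(cx-.039,yc+.027),(cx+.039,yc+.027),(cx+.039,yc-.027)]
    P=np.c_[np.array(pts),np.zeros(len(pts))]
    return [x,y,z]+R.from_euler('xyz',[0,PT,yaw]).apply(P)
for z in(.03,):
    s=least_squares(lambda p:(w2p("wrist",model(p,z),o)-img).ravel(),[.69,-.01,-.026,-.045]); print(z,s.x,s.cost)
    print((s.fun.reshape(-1,2)).round(1).tolist())
# same pads in the top picture
f=lambda a:(np.float64(a)+.5)/3.6-.5+[220,150]
pads=f([(129,108),(259,108),(388,108),(518,108),(648,108)])
Pp=lambda p:np.array([p[0],p[1],.03])+R.from_euler('xyz',[0,PT,p[2]]).apply([[s.x[3],y,0] for y in(.184,.092,0,-.092,-.184)])
print(least_squares(lambda p:(w2p("top",Pp(p))-pads).ravel(),[.69,-.01,-.026]).x)
# radios' foot edges in wrist picture
for n,c in dict(B=(443,40),C=(326,57),D=(223,40)).items(): print(n,p2w("wrist",[c],.022,o))
E
```

```text
0.03 [ 0.69494086 -0.00776747 -0.02599399 -0.04513056] 6.4138435214187695
[[0.3, 0.6], [0.6, -0.4], [-0.6, 0.5], [-0.5, -0.6], [0.1, -0.7], [0.3, -1.1], [1.0, 0.7], [0.1, 0.9], [0.0, -0.4], [0.6, -0.8], [0.6, 0.9], [0.1, 0.6], [-0.7, -0.5], [0.1, -0.8], [-0.1, 0.0], [-0.7, 0.3], [-0.6, 0.0], [0.1, -0.2], [-0.1, 0.5], [-0.7, 0.8]]
[ 0.69179662 -0.01048365 -0.02689677]
B [[0.44326614 0.12790359 0.022     ]]
C [[ 4.57999740e-01 -2.97569196e-04  2.20000000e-02]]
D [[ 0.43534939 -0.11227668  0.022     ]]
```

```bash
sed -i 's/^PO=.*/PO=np.array([.6933,-.009,.030]); PY=-.0265; PT=.26\nRAD=dict(A=(.3617,.2286,.088),B=(.4391,.128,-.192),C=(.457,-.0015,-.26),D=(.433,-.1145,-.166),E=(.3725,-.247,.096)); PADY=dict(A=.184,B=.092,C=0,D=-.092,E=-.184)/' h.py
cat >> h.py <<'E'
def pick(k,dx=0,obs=None):
    x,y,w=RAD[k]; o=show('above '+k,[x,y,.11],down(w),obs); return show('down',[x,y,.006],down(w),o)
def place(k,o=None):
    o=o or get_obs(); x,y,z=o["tool_pos"]
    o=show('lift',[x,y,.14],R.from_euler('xyz',o["ee_rot"]),o,3)
    p,Rt=plate(-.050,PADY[k],.10); o=show('over pad',p,Rt,o)
    p,Rt=plate(-.050,PADY[k],.009); return show('lower',p,Rt,o)
E
python3 - <<'E'
from h import *
o=pick('C'); place('C',o)
E
```

```text
above C 6
    3.05 0.04 3.09 -0.006 -0.042 0.038;3.18 -0.10 2.95 -0.006 -0.042 0.038;3.30 -0.24 2.81 -0.006 -0.042 0.038;3.40 -0.38 2.67 -0.006 -0.042 0.038;3.49 -0.53 2.52 -0.006 -0.042 0.038
    3.57 -0.67 2.37 -0.006 -0.042 0.038
down 3
    0.00 -0.00 3.47 0.000 0.000 0.000;0.00 -0.00 3.47 0.000 0.000 0.000;0.00 -0.00 3.47 0.000 0.000 0.000
lift 3
    -0.00 0.00 -4.47 0.000 0.000 0.000;-0.00 0.00 -4.47 0.000 0.000 0.000;-0.00 0.00 -4.47 0.000 0.000 0.000
over pad 5
    -4.17 0.97 0.01 0.006 0.052 -0.046;-4.20 0.77 -0.21 0.006 0.052 -0.046;-4.22 0.57 -0.43 0.006 0.052 -0.046;-4.21 0.37 -0.65 0.006 0.052 -0.046;-4.18 0.17 -0.87 0.006 0.052 -0.046
lower 2
    -0.00 -0.00 4.55 0.000 -0.000 -0.000;-0.00 -0.00 4.55 0.000 -0.000 -0.000
```

{"name": "step_arm", "arguments": {"increments": "3.1 0 3.1 -0.006 -0.042 0.038;3.2 -0.1 3.0 -0.006 -0.042 0.038;3.3 -0.2 2.8 -0.006 -0.042 0.038;3.4 -0.4 2.7 -0.006 -0.042 0.038;3.5 -0.5 2.5 -0.006 -0.042 0.038"}}

```text
time: 2.5
tool_pos: [0.4963, -0.0033, 0.1356]
ee_rot: [-3.137, -0.046, 2.923]
wrist_force: [0.4, -0.5, 0.6]
width: 0.094
```

{"name": "step_arm", "arguments": {"increments": "3.6 -0.7 2.4 -0.006 -0.042 0.038;0 0 0 0 0 0;0 0 0 0 0 0"}}

```text
time: 2.8
tool_pos: [0.4576, -0.0022, 0.1121]
ee_rot: [-3.141, -0.01, 2.886]
wrist_force: [0.4, 0.4, 1.1]
width: 0.094
```

```bash
python3 - <<'E'
from h import *
pick('C'); o=get_obs(); save("w2",snapshot("wrist"),120,160,400,320,1.5)
print(w2p("wrist",[[.457,-.0015,.022]],o))
E
```

```text
above C 1
    0.07 0.05 0.21 -0.001 -0.010 0.005
down 3
    0.00 -0.00 3.47 0.000 0.000 0.000;0.00 -0.00 3.47 0.000 0.000 0.000;0.00 -0.00 3.47 0.000 0.000 0.000
[[322.9051488 244.6676319]]
```

View pics/w2.png

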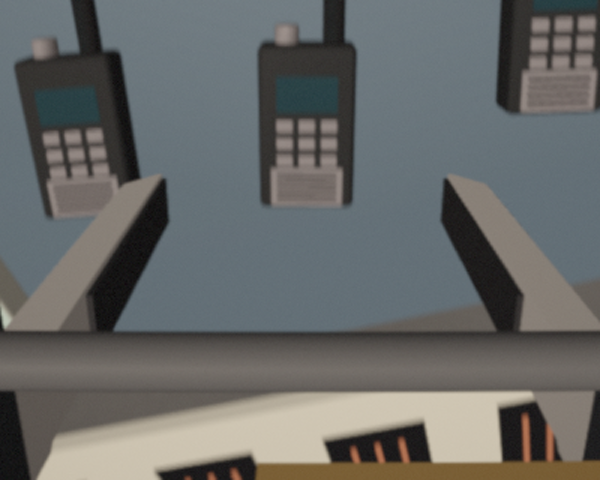

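The radio is centred between the fingers at about (325,243), against a predicted (323,245), and squared up. Going down.

{"name": "step_arm", "arguments": {"increments": "0.1 0.1 3.6 0 -0.01 0.005;0 0 3.5 0 0 0;0 0 3.5 0 0 0;0 0 0 0 0 0"}}

```text
time: 3.25
tool_pos: [0.4599, -0.002, 0.005]
ee_rot: [-3.14, -0.003, 2.88]
wrist_force: [-0.7, 0.3, -0.4]
width: 0.0942
```

{"name": "step_arm", "arguments": {"increments": "0 0 0 0 0 0;0 0 0 0 0 0;0 0 0 0 0 0;0 0 0 0 0 0;0 0 0 0 0 0", "claw": 1}}

```text
time: 3.75
tool_pos: [0.4608, -0.0026, 0.0075]
ee_rot: [-3.141, 0.002, 2.879]
wrist_force: [-0.5, -0.6, 0.9]
width: 0.0574
```

{"name": "step_arm", "arguments": {"increments": "0 0 -4.5 0 0 0;0 0 -4.5 0 0 0;0 0 -4.5 0 0 0;0 0 0 0 0 0"}}

```text
time: 4.15
tool_pos: [0.4645, -0.0029, 0.1495]
ee_rot: [3.141, 0.016, 2.879]
wrist_force: [0.2, -0.1, 0.7]
width: 0.0252
```

```bash
python3 - <<'E'
from h import *
p,Rt=plate(-.050,0,.10); o=show('over pad',p,Rt); p,Rt=plate(-.050,0,.009); show('lower',p,Rt,o)
E
```

```text
over pad 5
    -4.01 0.96 0.26 0.006 0.055 -0.047;-4.06 0.78 0.04 0.006 0.055 -0.047;-4.09 0.58 -0.19 0.006 0.055 -0.047;-4.09 0.39 -0.42 0.006 0.055 -0.047;-4.08 0.19 -0.64 0.006 0.055 -0.047
lower 2
    -0.00 -0.00 4.55 0.000 -0.000 -0.000;-0.00 -0.00 4.55 0.000 -0.000 -0.000
```

The jaws are slower than I allowed, so the lift came too early and empty. I reopen, go back down and wait longer.

{"name": "step_arm", "arguments": {"increments": "0.2 0.1 0 0 0.014 0;0.2 0.1 0 0 0 0;0 0 0 0 0 0;0 0 0 0 0 0;0 0 0 0 0 0", "claw": -1}}

```text
time: 4.65
tool_pos: [0.4561, 0.0007, 0.1404]
ee_rot: [-3.14, -0.016, 2.879]
wrist_force: [-0.7, 0.4, 0.0]
width: 0.0617
```

{"name": "step_arm", "arguments": {"increments": "0 0 0 0 0 0;0 0 0 0 0 0;0 0 0 0 0 0;0 0 0 0 0 0"}}

```text
time: 5.05
tool_pos: [0.4567, 0.0006, 0.1416]
ee_rot: [-3.141, -0.013, 2.879]
wrist_force: [0.3, -0.0, -0.1]
width: 0.093
```

```bash
python3 - <<'E'
from h import *
o=get_obs(); im=snapshot("wrist"); print(o["tool_pos"],o["width"],w2p("wrist",[[.457,-.0015,.022]],o))
m=(im.max(2)<75).astype(np.uint8)*255; m=cv2.morphologyEx(cv2.morphologyEx(m,cv2.MORPH_CLOSE,np.ones((9,9))),cv2.MORPH_OPEN,np.ones((13,13)))
for c in cv2.findContours(m,cv2.RETR_EXTERNAL,cv2.CHAIN_APPROX_NONE)[0]:
    if cv2.contourArea(c)>800: print(cv2.minAreaRect(c))
for r in radios(snapshot("top")): print(*r)
E
```

```text
[0.45674062 0.00064167 0.1416069 ] 0.0929809652056244 [[319.85795709 237.08818063]]
((267.5, 458.0), (42.0, 59.0), 90.0)
((460.0, 436.0), (30.0, 34.0), 90.0)
((369.0, 444.0), (46.0, 62.0), 90.0)
((573.5, 403.0), (126.0, 131.0), 90.0)
((100.5, 409.5), (139.0, 201.0), 90.0)
((441.53369140625, 338.4596862792969), (106.14868927001953, 28.770151138305664), 66.4477310180664)
((204.1649627685547, 338.3218078613281), (30.74906349182129, 105.06729125976562), 22.56700897216797)
((576.5, 219.0), (44.0, 51.0), 90.0)
((182.09405517578125, 230.57772827148438), (105.47206115722656, 63.30618667602539), 80.7538833618164)
((32.0, 209.5), (103.0, 64.0), 90.0)
((321.0, 200.5), (103.0, 58.0), 90.0)
((471.3263244628906, 150.10069274902344), (66.89788818359375, 143.55555725097656), 1.5074357986450195)
((585.1870727539062, 46.24694061279297), (105.47006225585938, 82.5761947631836), 81.46923065185547)
-0.0023 -0.0778 -0.03 0.098 0.116
0.2724 -0.6501 1.441 0.024 0.102
0.3451 0.227 -0.013 0.046 0.051
0.3565 -0.2492 -0.044 0.049 0.051
0.416 -0.1147 -0.035 0.046 0.051
0.422 0.1296 -0.019 0.049 0.051
0.6571 0.8184 0.208 0.065 0.1
0.6494 -0.1958 -0.045 0.052 0.066
0.6517 -0.1035 -0.037 0.05 0.066
0.6542 -0.0098 -0.029 0.05 0.066
0.6568 0.084 -0.021 0.05 0.066
0.6595 0.1781 -0.013 0.05 0.066
```

```bash
python3 - <<'E'
from h import *
save("w3",snapshot("wrist"),120,120,400,320,1.5)
E
```

```text
(no output)
```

View pics/w3.png

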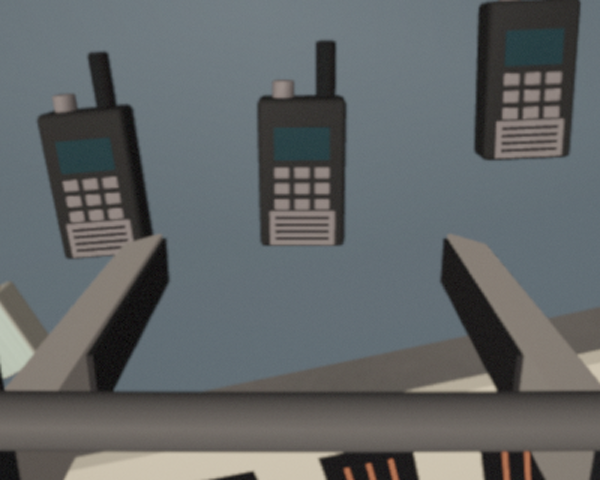

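Radio C is undisturbed, centre at about (321,233). Descending again.

{"name": "step_arm", "arguments": {"increments": "0.1 -0.1 3.4 0 -0.01 0;0.1 0 3.4 0 0 0;0.1 0 3.4 0 0 0;0 0 3.4 0 0 0"}}

```text
time: 5.6
tool_pos: [0.4528, 0.0006, 0.0046]
ee_rot: [-3.141, -0.002, 2.879]
wrist_force: [0.1, 0.3, 0.3]
width: 0.0942
```

{"name": "step_arm", "arguments": {"increments": "0 0 0 0 0 0;0 0 0 0 0 0;0 0 0 0 0 0;0 0 0 0 0 0;0 0 0 0 0 0", "claw": 1}}

```text
time: 6.1
tool_pos: [0.4535, 0.0005, 0.0067]
ee_rot: [-3.141, -0.002, 2.879]
wrist_force: [1.0, 0.2, 0.4]
width: 0.0573
```

{"name": "step_arm", "arguments": {"increments": "0 0 0 0 0 0;0 0 0 0 0 0;0 0 0 0 0 0;0 0 0 0 0 0"}}

```text
time: 6.5
tool_pos: [0.4531, 0.0004, 0.0062]
ee_rot: [-3.141, -0.003, 2.879]
wrist_force: [-1.5, -0.8, 4.1]
width: 0.0483
```

{"name": "step_arm", "arguments": {"increments": "0 0 -4.5 0 0 0;0 0 -4.5 0 0 0;0 0 -4.5 0 0 0;0 0 0 0 0 0;0 0 0 0 0 0"}}

```text
time: 7.0
tool_pos: [0.4536, 0.0006, 0.1411]
ee_rot: [-3.141, -0.002, 2.879]
wrist_force: [0.5, -0.2, -1.6]
width: 0.0477
```

```bash
python3 - <<'E'
from h import *
p,Rt=plate(-.050,0,.10); o=show('over pad',p,Rt); p,Rt=plate(-.050,0,.009); show('lower',p,Rt,o)
E
```

```text
over pad 5
    -4.24 0.95 0.02 0.006 0.051 -0.047;-4.27 0.75 -0.20 0.006 0.051 -0.047;-4.29 0.55 -0.42 0.006 0.051 -0.047;-4.28 0.35 -0.65 0.006 0.051 -0.047;-4.25 0.14 -0.87 0.006 0.051 -0.047
lower 2
    -0.00 -0.00 4.55 0.000 -0.000 -0.000;-0.00 -0.00 4.55 0.000 -0.000 -0.000
```

Held: opening 48 mm, weight −1.6 N.

{"name": "step_arm", "arguments": {"increments": "-4.2 0.95 0 0.006 0.051 -0.047;-4.3 0.75 -0.2 0.006 0.051 -0.047;-4.3 0.55 -0.4 0.006 0.051 -0.047;-4.3 0.35 -0.65 0.006 0.051 -0.047;-4.25 0.15 -0.9 0.006 0.051 -0.047"}}

```text
time: 7.5
tool_pos: [0.6705, -0.0083, 0.1352]
ee_rot: [3.141, -0.267, 3.117]
wrist_force: [1.3, 0.6, 0.3]
width: 0.0472
```

{"name": "step_arm", "arguments": {"increments": "0 0 0 0 0 0;0 0 0 0 0 0;0 0 0 0 0 0"}}

```text
time: 7.8
tool_pos: [0.6689, -0.0081, 0.138]
ee_rot: [3.141, -0.263, 3.115]
wrist_force: [0.9, -0.2, -0.2]
width: 0.0474
```

```bash
python3 - <<'E'
from h import *
p,Rt=plate(-.050,0,.012); show('lower',p,Rt)
E
```

```text
lower 2
    -0.08 -0.01 4.31 0.000 -0.001 0.000;-0.07 -0.01 4.31 0.000 -0.001 0.000
```

{"name": "step_arm", "arguments": {"increments": "-0.1 0 4.3 0 0 0;-0.1 0 4.3 0 0 0;0 0 0 0 0 0;0 0 0 0 0 0"}}

```text
time: 8.2
tool_pos: [0.6492, -0.0076, 0.0586]
ee_rot: [3.142, -0.258, 3.115]
wrist_force: [0.6, 0.1, 0.2]
width: 0.0475
```

{"name": "step_arm", "arguments": {"increments": "0 0 0.2 0 0 0;0 0 0.1 0 0 0;0 0 0 0 0 0"}}

```text
time: 8.5
tool_pos: [0.6508, -0.0078, 0.0547]
ee_rot: [-3.142, -0.256, 3.115]
wrist_force: [-0.4, 0.2, -1.5]
width: 0.0477
```

{"name": "step_arm", "arguments": {"increments": "0 0 0.1 0 0 0;0 0 0 0 0 0;0 0 0 0 0 0"}}

```text
time: 8.8
tool_pos: [0.6493, -0.0077, 0.0514]
ee_rot: [3.141, -0.26, 3.115]
wrist_force: [-0.7, 0.3, 0.0]
width: 0.0478
```

{"name": "step_arm", "arguments": {"increments": "0 0 0.1 0 0 0;0 0 0 0 0 0;0 0 0 0 0 0"}}

```text
time: 9.1
tool_pos: [0.6489, -0.0077, 0.0505]
ee_rot: [3.141, -0.26, 3.115]
wrist_force: [0.0, -1.1, -1.5]
width: 0.0475
```

{"name": "step_arm", "arguments": {"increments": "0 0 0.1 0 0 0;0 0 0 0 0 0;0 0 0 0 0 0"}}

```text
time: 9.4
tool_pos: [0.6487, -0.0077, 0.0496]
ee_rot: [3.141, -0.26, 3.116]
wrist_force: [0.5, 0.4, -1.5]
width: 0.048
```

{"name": "step_arm", "arguments": {"increments": "0 0 0.1 0 0 0;0 0 0 0 0 0;0 0 0 0 0 0"}}

```text
time: 9.7
tool_pos: [0.6484, -0.0077, 0.0486]
ee_rot: [3.141, -0.26, 3.115]
wrist_force: [1.1, 0.2, -0.4]
width: 0.0478
```

{"name": "step_arm", "arguments": {"increments": "-0.2 0 0 0 0 0;0 0 0 0 0 0;0 0 0 0 0 0"}}

```text
time: 10.0
tool_pos: [0.6505, -0.0078, 0.0481]
ee_rot: [3.141, -0.26, 3.115]
wrist_force: [-0.3, -0.1, -1.0]
width: 0.0476
```

{"name": "step_arm", "arguments": {"increments": "-0.2 0 0 0 0 0;0 0 0 0 0 0;0 0 0 0 0 0"}}

```text
time: 10.3
tool_pos: [0.6508, -0.0077, 0.0482]
ee_rot: [3.142, -0.264, 3.115]
wrist_force: [-5.1, -0.5, 1.2]
width: 0.0476
```

Backstop contact (−5 N). Next I ease it down onto the plate.

{"name": "step_arm", "arguments": {"increments": "0 0 0.1 0 0 0;0 0 0 0 0 0;0 0 0 0 0 0"}}

```text
time: 10.6
tool_pos: [0.6506, -0.0077, 0.0476]
ee_rot: [3.141, -0.263, 3.115]
wrist_force: [-4.7, 0.1, 2.2]
width: 0.0475
```

{"name": "step_arm", "arguments": {"increments": "0 0 0.1 0 0 0;0 0 0 0 0 0;0 0 0 0 0 0"}}

```text
time: 10.9
tool_pos: [0.6507, -0.0077, 0.0475]
ee_rot: [3.142, -0.262, 3.115]
wrist_force: [-5.9, 0.7, 4.8]
width: 0.0477
```

```bash
python3 - <<'E'
from h import *
o=get_obs(); Rp=R.from_euler('xyz',[0,PT,PY]); print(Rp.inv().apply(o["tool_pos"]-PO)*1000, Rp.inv().apply(o["wrist_force"]))
save("w4",snapshot("wrist"),120,120,400,320,1.5)
E
```

```text
[-45.7279358    0.12780506   5.97449496] [-6.94984197  0.57239238  3.08417812]
```

View pics/w4.png

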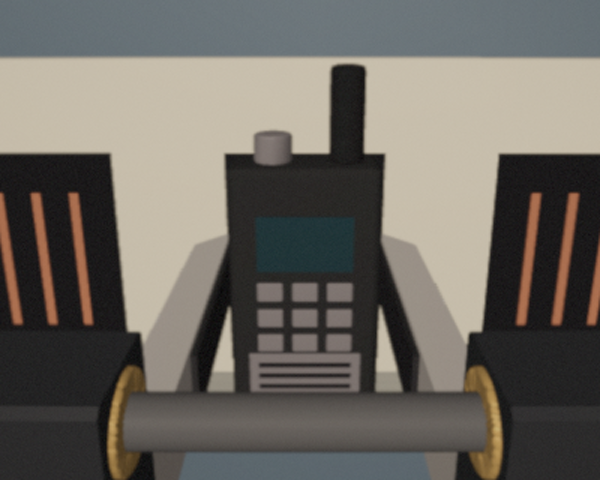

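Radio C sits centred: it is midway between its neighbours' inner edges (127 and 484 in the crop, radio middle at 305), and there is contact at the backstop and the plate. Releasing.

{"name": "step_arm", "arguments": {"increments": "0 0 0 0 0 0;0 0 0 0 0 0;0 0 0 0 0 0;0 0 0 0 0 0;0 0 0 0 0 0", "claw": -0.5}}

```text
time: 11.45
tool_pos: [0.6519, -0.0078, 0.0455]
ee_rot: [3.141, -0.26, 3.115]
wrist_force: [0.1, -0.1, 0.3]
width: 0.0704
```

{"name": "step_arm", "arguments": {"increments": "0 0 -2 0 0 0;0 0 -4 0 0 0;0 0 -4 0 0 0;0 0 -2 0 0 0;0 0 0 0 0 0"}}

```text
time: 11.95
tool_pos: [0.6849, -0.0088, 0.1661]
ee_rot: [-3.141, -0.251, 3.115]
wrist_force: [0.1, -0.5, 0.4]
width: 0.0708
```

{"name": "step_arm", "arguments": {"increments": "0 0 0 0 0 0;0 0 0 0 0 0", "claw": -1}}

```text
time: 12.15
tool_pos: [0.6815, -0.0085, 0.1591]
ee_rot: [3.141, -0.264, 3.116]
wrist_force: [-0.3, 0.6, -0.8]
width: 0.0832
```

```bash
python3 - <<'E'
from h import *
for r in radios(snapshot("top")): print(*r[:3])
pick('B')
E
```

```text
0.2724 -0.6501 1.441
0.3171 0.2013 1.47
0.3565 -0.2492 -0.044
0.4161 -0.1134 -0.035
0.4219 0.1257 1.546
0.6571 0.8184 0.208
0.6494 -0.1958 -0.045
0.6517 -0.1035 -0.037
0.6595 0.1781 -0.013
0.6648 0.0838 -0.021
0.8975 0.1263 1.537
0.8493 -0.1163 -0.064
0.8798 -0.0106 -0.033
above B 6
    3.74 2.17 1.86 -0.004 -0.044 0.027;3.88 2.06 1.70 -0.004 -0.044 0.027;4.00 1.94 1.53 -0.004 -0.044 0.027;4.12 1.83 1.36 -0.004 -0.044 0.027;4.22 1.71 1.18 -0.004 -0.044 0.027
    4.32 1.59 1.00 -0.004 -0.044 0.027
down 3
    0.00 -0.00 3.47 0.000 0.000 0.000;0.00 -0.00 3.47 0.000 0.000 0.000;0.00 -0.00 3.47 0.000 0.000 0.000
```

Blob A has shifted from (.345,.227) to (.317,.201), so it seems A was knocked. I'll re-measure it before taking it. B comes first.

{"name": "step_arm", "arguments": {"increments": "3.7 2.2 1.9 -0.004 -0.044 0.027;3.9 2.1 1.7 -0.004 -0.044 0.027;4.0 1.9 1.5 -0.004 -0.044 0.027;4.1 1.8 1.4 -0.004 -0.044 0.027;4.2 1.7 1.2 -0.004 -0.044 0.027"}}

```text
time: 12.7
tool_pos: [0.4782, 0.1055, 0.117]
ee_rot: [-3.141, -0.041, 2.978]
wrist_force: [-0.9, 0.2, 0.9]
width: 0.0941
```

{"name": "step_arm", "arguments": {"increments": "4.3 1.6 1.0 -0.004 -0.044 0.027;0 0 0 0 0 0;0 0 0 0 0 0"}}

```text
time: 13.0
tool_pos: [0.4386, 0.1279, 0.1093]
ee_rot: [3.139, 0.002, 2.954]
wrist_force: [0.3, -0.2, 0.0]
width: 0.094
```

```bash
python3 - <<'E'
from h import *
pick('B'); o=get_obs(); a=snapshot("wrist"); t=snapshot("top"); np.save("o2.npy",np.r_[o["tool_pos"],o["ee_rot"]])
print(w2p("wrist",[[*RAD['B'][:2],.022]],o))
a=cv2.resize(a[60:400,120:640],None,fx=1,fy=1); b=cv2.resize(t[150:320,180:440],None,fx=2,fy=2)
cv2.imwrite("pics/w5.png",np.vstack([a[:260],b[140:])[:,:,::-1] if 0 else a[:,:,::-1]); cv2.imwrite("pics/t5.png",b[:,:,::-1])
E
```

```text
File "<stdin>", line 5
    cv2.imwrite("pics/w5.png",np.vstack([a[:260],b[140:])[:,:,::-1] if 0 else a[:,:,::-1]); cv2.imwrite("pics/t5.png",b[:,:,::-1])
                                                        ^
SyntaxError: closing parenthesis ')' does not match opening parenthesis '['
```

```bash
python3 - <<'E'
from h import *
pick('B'); o=get_obs(); np.save("o2.npy",np.r_[o["tool_pos"],o["ee_rot"]]); a=snapshot("wrist")
print(w2p("wrist",[[*RAD['B'][:2],.022]],o))
cv2.imwrite("pics/w5.png",a[:420,:,::-1])
E
```

```text
above B 1
    -0.05 0.02 -0.07 0.002 0.002 0.005
down 3
    0.00 -0.00 3.47 0.000 0.000 0.000;0.00 -0.00 3.47 0.000 0.000 0.000;0.00 -0.00 3.47 0.000 0.000 0.000
[[322.00818704 245.93012019]]
```

View pics/w5.png

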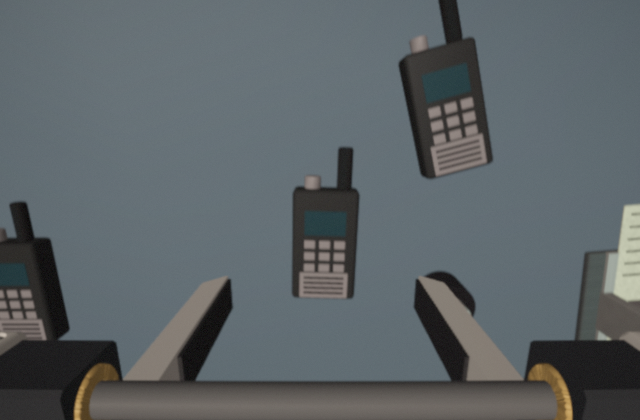

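B is centred at about (325,243), against a predicted (322,246). A was indeed knocked and now lies near (446,108) in this image. Taking B.

{"name": "step_arm", "arguments": {"increments": "0 0.1 3.5 0 0 0.004;0 0 3.5 0 0 0;0 0 3.3 0 0 0;0 0 0 0 0 0"}}

```text
time: 13.45
tool_pos: [0.4398, 0.1277, 0.0037]
ee_rot: [-3.141, -0.004, 2.947]
wrist_force: [-0.7, 0.1, -0.1]
width: 0.0938
```

{"name": "step_arm", "arguments": {"increments": "0 0 0 0 0 0;0 0 0 0 0 0;0 0 0 0 0 0;0 0 0 0 0 0;0 0 0 0 0 0", "claw": 1}}

```text
time: 13.95
tool_pos: [0.4425, 0.1291, 0.009]
ee_rot: [3.138, 0.006, 2.948]
wrist_force: [0.2, 1.0, 0.2]
width: 0.0577
```

{"name": "step_arm", "arguments": {"increments": "0 0 0 0 0 0;0 0 0 0 0 0;0 0 0 0 0 0;0 0 0 0 0 0;0 0 0 0 0 0"}}

```text
time: 14.45
tool_pos: [0.442, 0.1289, 0.0085]
ee_rot: [3.138, 0.005, 2.948]
wrist_force: [-0.6, -1.4, 4.8]
width: 0.0478
```

{"name": "step_arm", "arguments": {"increments": "0 0 -4.5 0 0 0;0 0 -4.5 0 0 0;0 0 -4.5 0 0 0;0 0 0 0 0 0;0 0 0 0 0 0"}}

```text
time: 14.95
tool_pos: [0.4414, 0.1288, 0.1432]
ee_rot: [3.137, 0.006, 2.948]
wrist_force: [0.2, 0.2, -2.4]
width: 0.0477
```

```bash
python3 - <<'E'
from h import *
p,Rt=plate(-.052,.092,.10); o=show('over pad',p,Rt); p,Rt=plate(-.052,.092,.009); show('lower',p,Rt,o)
a=np.load("o2.npy"); o=dict(tool_pos=a[:3],ee_rot=a[3:])
w=p2w("wrist",[(402,60),(475,40),(492,161),(424,177)],.022,o)[:,:2]; d=w[2]+w[3]-w[0]-w[1]; print('A',w.mean(0),np.arctan2(d[1],d[0]),np.linalg.norm(d)/2)
E
```

```text
over pad 5
    -4.68 -0.00 0.09 0.005 0.053 -0.033;-4.68 -0.16 -0.16 0.005 0.053 -0.033;-4.66 -0.32 -0.40 0.005 0.053 -0.033;-4.62 -0.47 -0.65 0.005 0.053 -0.033;-4.56 -0.63 -0.89 0.005 0.053 -0.033
lower 2
    -0.00 -0.00 4.55 0.000 -0.000 -0.000;-0.00 -0.00 4.55 0.000 -0.000 -0.000
A [0.3623289  0.22932922] 0.06746395802981456 0.07873958700966131
```

A is at (.362,.229), yaw about 0.07, so it was not knocked after all. The blob was disturbed by the arm in the top picture. B is held.

{"name": "step_arm", "arguments": {"increments": "-4.7 0 0.1 0.005 0.053 -0.033;-4.7 -0.15 -0.15 0.005 0.053 -0.033;-4.65 -0.3 -0.4 0.005 0.053 -0.033;-4.6 -0.5 -0.65 0.005 0.053 -0.033;-4.55 -0.65 -0.9 0.005 0.053 -0.033"}}

```text
time: 15.45
tool_pos: [0.6712, 0.0826, 0.1355]
ee_rot: [-3.142, -0.268, 3.116]
wrist_force: [1.6, 0.3, 0.4]
width: 0.0477
```

{"name": "step_arm", "arguments": {"increments": "0 0 0 0 0 0;0 0 0 0 0 0;0 0 0 0 0 0"}}

```text
time: 15.75
tool_pos: [0.6695, 0.0834, 0.138]
ee_rot: [-3.141, -0.264, 3.115]
wrist_force: [-1.1, 0.4, -1.8]
width: 0.0475
```

```bash
python3 - <<'E'
from h import *
p,Rt=plate(-.052,.092,.012); show('lower',p,Rt)
E
```

```text
lower 2
    -0.07 0.01 4.28 -0.000 -0.002 -0.000;-0.06 0.01 4.28 -0.000 -0.002 -0.000
```

{"name": "step_arm", "arguments": {"increments": "-0.1 0 4.3 0 -0.002 0;0 0 4.3 0 -0.002 0;0 0 0 0 0 0;0 0 0.15 0 0 0;0 0 0 0 0 0"}}

```text
time: 16.25
tool_pos: [0.651, 0.084, 0.0594]
ee_rot: [3.141, -0.25, 3.115]
wrist_force: [0.3, -0.4, -1.1]
width: 0.0474
```

{"name": "step_arm", "arguments": {"increments": "-0.4 0 0 0 0 0;0 0 0 0 0 0;0 0 0 0 0 0"}}

```text
time: 16.55
tool_pos: [0.6543, 0.0835, 0.0545]
ee_rot: [-3.141, -0.255, 3.114]
wrist_force: [-0.8, -0.3, -2.4]
width: 0.0479
```

{"name": "step_arm", "arguments": {"increments": "-0.2 0 0 0 0 0;0 0 0 0 0 0;0 0 0 0 0 0"}}

```text
time: 16.85
tool_pos: [0.6553, 0.0835, 0.0529]
ee_rot: [-3.141, -0.257, 3.114]
wrist_force: [-0.5, 0.3, -1.8]
width: 0.0475
```

```bash
cat >> h.py <<'E'
def where():
    o=get_obs(); Rp=R.from_euler('xyz',[0,PT,PY]); print('plate mm',(Rp.inv().apply(o["tool_pos"]-PO)*1000).round(1),'force', Rp.inv().apply(o["wrist_force"]).round(1), (Rp.inv()*R.from_euler('xyz',o["ee_rot"])).as_euler('xyz').round(3))
E
python3 -c "from h import *; where()"
```

```text
plate mm [-44.9  91.4  11.7] force [-0.   0.3 -1.8] [-3.141e+00  3.000e-03  3.141e+00]
```

{"name": "step_arm", "arguments": {"increments": "-0.2 0 0.1 0 0 0;0 0 0 0 0 0;0 0 0 0 0 0"}}

```text
time: 17.15
tool_pos: [0.6569, 0.0835, 0.0515]
ee_rot: [-3.141, -0.257, 3.114]
wrist_force: [-0.1, -0.2, -2.4]
width: 0.0479
```

{"name": "step_arm", "arguments": {"increments": "-0.2 0.05 0.1 0 0 0;0 0 0 0 0 0;0 0 0 0 0 0"}}

```text
time: 17.45
tool_pos: [0.6587, 0.0839, 0.0501]
ee_rot: [-3.141, -0.257, 3.114]
wrist_force: [-0.8, -0.4, -2.4]
width: 0.0477
```

```bash
python3 -c "from h import *; where()"
```

```text
plate mm [-41.   92.    9.9] force [-0.2 -0.4 -2.6] [-3.141e+00  3.000e-03  3.141e+00]
```

{"name": "step_arm", "arguments": {"increments": "-0.2 0 0.05 0 0 0;0 0 0 0 0 0;0 0 0 0 0 0"}}

```text
time: 17.75
tool_pos: [0.6599, 0.0839, 0.0495]
ee_rot: [-3.141, -0.258, 3.115]
wrist_force: [-2.9, 0.2, 0.8]
width: 0.048
```

{"name": "step_arm", "arguments": {"increments": "-0.15 0 0.05 0 0 0;0 0 0 0 0 0;0 0 0 0 0 0"}}

```text
time: 18.05
tool_pos: [0.6599, 0.0838, 0.0494]
ee_rot: [-3.141, -0.261, 3.115]
wrist_force: [-6.4, -0.6, 4.3]
width: 0.0473
```

```bash
python3 -c "from h import *; where()"
```

```text
plate mm [-39.6  91.9   9.6] force [-7.3 -0.8  2.5] [-3.141e+00 -1.000e-03  3.141e+00]
```

{"name": "step_arm", "arguments": {"increments": "0 0 0.1 0 0 0;0 0 0 0 0 0;0 0 0 0 0 0"}}

```text
time: 18.35
tool_pos: [0.6597, 0.0838, 0.0486]
ee_rot: [-3.141, -0.261, 3.115]
wrist_force: [-7.2, -0.9, 4.6]
width: 0.0478
```

{"name": "step_arm", "arguments": {"increments": "0 0 0 0 0 0;0 0 0 0 0 0;0 0 0 0 0 0;0 0 0 0 0 0;0 0 0 0 0 0", "claw": -0.5}}

```text
time: 18.85
tool_pos: [0.6618, 0.0838, 0.0473]
ee_rot: [-3.141, -0.256, 3.114]
wrist_force: [-0.6, -0.8, 0.5]
width: 0.0703
```

{"name": "step_arm", "arguments": {"increments": "0 0 -2 0 0 0;0 0 -4 0 0 0;0 0 -4 0 0 0;0 0 -2 0 0 0;0 0 0 0 0 0"}}

```text
time: 19.35
tool_pos: [0.6943, 0.0831, 0.168]
ee_rot: [3.141, -0.248, 3.114]
wrist_force: [-0.1, -0.5, 0.1]
width: 0.0703
```

{"name": "step_arm", "arguments": {"increments": "0 0 0 0 0 0;0 0 0 0 0 0", "claw": -1}}

```text
time: 19.55
tool_pos: [0.691, 0.083, 0.1608]
ee_rot: [-3.141, -0.261, 3.114]
wrist_force: [0.0, 0.9, -0.7]
width: 0.0829
```

```bash
sed -i 's/A=(.3617,.2286,.088)/A=(.3622,.2290,.080)/' h.py; python3 - <<'E'
from h import *
for r in radios(snapshot("top")): print(*r[:3])
pick('A')
E
```

```text
0.2748 0.2639 1.552
0.2724 -0.6501 1.441
0.3451 0.227 -0.013
0.3565 -0.2492 -0.044
0.4161 -0.1134 -0.035
0.6571 0.8184 0.208
0.6531 -0.0007 1.543
0.6494 -0.1958 -0.045
0.6517 -0.1035 -0.037
0.6677 0.1846 -0.012
0.8761 0.1259 0.045
above A 8
    3.85 1.71 1.69 0.002 -0.033 -0.013;3.88 1.77 1.56 0.002 -0.033 -0.013;3.91 1.82 1.43 0.002 -0.033 -0.013;3.93 1.88 1.29 0.002 -0.033 -0.013;3.94 1.93 1.16 0.002 -0.033 -0.013
    3.95 1.98 1.03 0.002 -0.033 -0.013;3.95 2.04 0.90 0.002 -0.033 -0.013;3.95 2.09 0.77 0.002 -0.033 -0.013
down 3
    0.00 -0.00 3.47 0.000 0.000 -0.000;0.00 -0.00 3.47 0.000 0.000 -0.000;0.00 -0.00 3.47 0.000 0.000 -0.000
```

A, D and E are all at their baseline positions. I go to A.

{"name": "step_arm", "arguments": {"increments": "3.85 1.7 1.7 0.002 -0.033 -0.013;3.9 1.8 1.6 0.002 -0.033 -0.013;3.9 1.8 1.4 0.002 -0.033 -0.013;3.9 1.9 1.3 0.002 -0.033 -0.013;3.95 1.9 1.2 0.002 -0.033 -0.013"}}

```text
time: 20.1
tool_pos: [0.4837, 0.1746, 0.1278]
ee_rot: [3.141, -0.093, -3.103]
wrist_force: [0.5, 0.6, 0.5]
width: 0.0943
```

{"name": "step_arm", "arguments": {"increments": "3.95 2.0 1.0 0.002 -0.033 -0.013;3.95 2.0 0.9 0.002 -0.033 -0.013;3.95 2.1 0.8 0.002 -0.033 -0.013;0 0 0 0 0 0;0 0 0 0 0 0"}}

```text
time: 20.6
tool_pos: [0.362, 0.2289, 0.1086]
ee_rot: [-3.137, 0.006, -3.062]
wrist_force: [0.4, -0.3, -0.7]
width: 0.0939
```

```bash
python3 - <<'E'
from h import *
pick('A'); o=get_obs(); a=snapshot("wrist"); 
print(w2p("wrist",[[*RAD['A'][:2],.022]],o)); x=cv2.cvtColor(a,cv2.COLOR_RGB2GRAY)
# screen: teal patch, centre should lie near box x=-20mm
m=((a[:,:,2].astype(int)-a[:,:,0]>22)&(a.max(2)<90)).astype(np.uint8); n,l,s,c=cv2.connectedComponentsWithStats(m); print([(c[i].round(),s[i][4]) for i in range(1,n) if s[i][4]>300])
save("w6",a,120,100,400,320,1)
E
```

```text
above A 1
    -0.02 0.01 -0.14 -0.004 0.006 0.000
down 3
    0.00 -0.00 3.47 0.000 0.000 -0.000;0.00 -0.00 3.47 0.000 0.000 -0.000;0.00 -0.00 3.47 0.000 0.000 -0.000
[[322.46484074 245.15749088]]
[(array([507.,   6.]), np.int32(449)), (array([455.,  91.]), np.int32(334)), (array([325., 221.]), np.int32(897))]
```

View pics/w6.png

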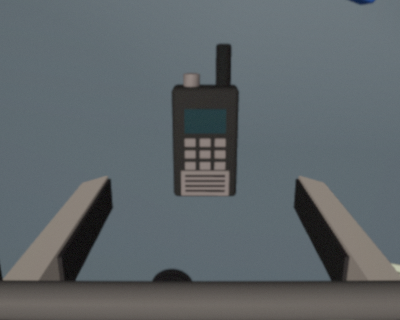

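A is centred at about (325,241), with its screen at (325,221). Grasping.

{"name": "step_arm", "arguments": {"increments": "0.1 0.1 3.4 -0.004 0.006 0;0.1 0 3.4 0 0 0;0.1 0 3.4 0 0 0;0 0 0 0 0 0"}}

```text
time: 21.05
tool_pos: [0.3586, 0.2273, 0.0033]
ee_rot: [-3.138, -0.009, -3.066]
wrist_force: [-0.3, -0.6, 0.3]
width: 0.0944
```

{"name": "step_arm", "arguments": {"increments": "0 0 0 0 0 0;0 0 0 0 0 0;0 0 0 0 0 0;0 0 0 0 0 0;0 0 0 0 0 0", "claw": 1}}

```text
time: 21.55
tool_pos: [0.3618, 0.2301, 0.0089]
ee_rot: [3.14, 0.003, -3.064]
wrist_force: [-0.6, -0.8, 0.7]
width: 0.0576
```

{"name": "step_arm", "arguments": {"increments": "0 0 0 0 0 0;0 0 0 0 0 0;0 0 0 0 0 0;0 0 0 0 0 0;0 0 0 0 0 0"}}

```text
time: 22.05
tool_pos: [0.3613, 0.2299, 0.0083]
ee_rot: [3.141, 0.002, -3.064]
wrist_force: [-0.9, -1.1, 4.6]
width: 0.0477
```

{"name": "step_arm", "arguments": {"increments": "0 0 -4.5 0 0 0;0 0 -4.5 0 0 0;0 0 -4.5 0 0 0;0 0 0 0 0 0;0 0 0 0 0 0"}}

```text
time: 22.55
tool_pos: [0.3613, 0.2298, 0.1432]
ee_rot: [3.14, 0.003, -3.064]
wrist_force: [-0.4, 0.3, -2.4]
width: 0.048
```

```bash
python3 - <<'E'
from h import *
p,Rt=plate(-.054,.184,.10); o=show('over pad',p,Rt)
E
```

```text
over pad 7
    -4.36 -1.12 0.05 -0.002 0.037 0.015;-4.38 -1.05 -0.12 -0.002 0.037 0.015;-4.38 -0.99 -0.28 -0.002 0.037 0.015;-4.38 -0.92 -0.45 -0.002 0.037 0.015;-4.38 -0.85 -0.61 -0.002 0.037 0.015
    -4.36 -0.79 -0.78 -0.002 0.037 0.015;-4.34 -0.72 -0.94 -0.002 0.037 0.015
```

{"name": "step_arm", "arguments": {"increments": "-4.35 -1.1 0.05 -0.002 0.037 0.015;-4.4 -1.05 -0.1 -0.002 0.037 0.015;-4.4 -1.0 -0.3 -0.002 0.037 0.015;-4.4 -0.9 -0.45 -0.002 0.037 0.015;-4.4 -0.85 -0.6 -0.002 0.037 0.015"}}

```text
time: 23.05
tool_pos: [0.5834, 0.1903, 0.1368]
ee_rot: [3.139, -0.191, -3.14]
wrist_force: [0.9, 0.4, -0.6]
width: 0.0476
```

{"name": "step_arm", "arguments": {"increments": "-4.35 -0.8 -0.8 -0.002 0.037 0.015;-4.35 -0.7 -0.95 -0.002 0.037 0.015;0 0 0 0 0 0;0 0 0 0 0 0;0 0 0 0 0 0"}}

```text
time: 23.55
tool_pos: [0.6705, 0.176, 0.139]
ee_rot: [3.141, -0.261, 3.115]
wrist_force: [1.1, -1.0, -0.8]
width: 0.0477
```

```bash
python3 - <<'E'
from h import *
where(); p,Rt=plate(-.049,.184,.013); show('lower',p,Rt)
E
```

```text
plate mm [-54.8 184.3  98.2] force [ 1.3 -1.  -0.5] [ 3.141e+00 -1.000e-03  3.141e+00]
lower 2
    -0.29 -0.02 4.26 0.000 -0.001 -0.000;-0.29 -0.02 4.26 0.000 -0.001 -0.000
```

{"name": "step_arm", "arguments": {"increments": "-0.3 0 4.2 0 0 0;-0.3 0 4.2 0 0 0;0 0 0 0 0 0;0 0 0 0 0 0;0 0 0 0 0 0"}}

```text
time: 24.05
tool_pos: [0.6578, 0.1768, 0.0622]
ee_rot: [3.139, -0.251, 3.115]
wrist_force: [0.3, 0.5, -1.0]
width: 0.0479
```

{"name": "step_arm", "arguments": {"increments": "-0.2 0 0.05 0 0 0;0 0 0 0 0 0;0 0 0 0 0 0"}}

```text
time: 24.35
tool_pos: [0.659, 0.1762, 0.0575]
ee_rot: [3.14, -0.256, 3.114]
wrist_force: [-0.7, -0.6, -1.3]
width: 0.0478
```

{"name": "step_arm", "arguments": {"increments": "-0.2 0 0.05 0 0 0;0 0 0 0 0 0;0 0 0 0 0 0"}}

```text
time: 24.65
tool_pos: [0.66, 0.1761, 0.0552]
ee_rot: [3.141, -0.259, 3.114]
wrist_force: [-1.3, 0.4, -1.2]
width: 0.0479
```

```bash
python3 -c "from h import *; where()"
```

```text
plate mm [-43.4 184.1  14.5] force [-1.   0.4 -1.5] [3.140e+00 1.000e-03 3.141e+00]
```

{"name": "step_arm", "arguments": {"increments": "0 0 0.4 0 0 0;0 0 0 0 0 0;0 0 0 0 0 0"}}

```text
time: 24.95
tool_pos: [0.6587, 0.1761, 0.0512]
ee_rot: [3.141, -0.259, 3.114]
wrist_force: [0.4, -0.7, -0.8]
width: 0.0476
```

{"name": "step_arm", "arguments": {"increments": "-0.2 0 0.05 0 0 0;0 0 0 0 0 0;0 0 0 0 0 0"}}

```text
time: 25.25
tool_pos: [0.6609, 0.1761, 0.0506]
ee_rot: [3.14, -0.258, 3.114]
wrist_force: [0.3, 0.3, -1.7]
width: 0.0477
```

{"name": "step_arm", "arguments": {"increments": "-0.2 0 0.05 0 0 0;0 0 0 0 0 0;0 0 0 0 0 0"}}

```text
time: 25.55
tool_pos: [0.6612, 0.1761, 0.0505]
ee_rot: [3.141, -0.261, 3.114]
wrist_force: [-5.0, -0.2, 3.2]
width: 0.0476
```

```bash
python3 -c "from h import *; where()"
```

```text
plate mm [-41.  184.2  10.3] force [-5.6 -0.3  1.8] [ 3.140e+00 -1.000e-03  3.141e+00]
```

{"name": "step_arm", "arguments": {"increments": "0 0 0.15 0 0 0;0 0 0 0 0 0;0 0 0 0 0 0"}}

```text
time: 25.85
tool_pos: [0.6608, 0.1762, 0.0492]
ee_rot: [3.14, -0.261, 3.115]
wrist_force: [-4.6, -0.9, 2.8]
width: 0.0477
```

{"name": "step_arm", "arguments": {"increments": "0 0 0.05 0 0 0;0 0 0 0 0 0;0 0 0 0 0 0"}}

```text
time: 26.15
tool_pos: [0.6607, 0.1763, 0.0488]
ee_rot: [3.14, -0.261, 3.115]
wrist_force: [-5.2, 0.1, 3.8]
width: 0.0475
```

{"name": "step_arm", "arguments": {"increments": "0 0 0 0 0 0;0 0 0 0 0 0;0 0 0 0 0 0;0 0 0 0 0 0;0 0 0 0 0 0", "claw": -0.5}}

```text
time: 26.65
tool_pos: [0.6622, 0.176, 0.0476]
ee_rot: [3.14, -0.258, 3.114]
wrist_force: [0.1, 0.8, -0.6]
width: 0.0707
```

{"name": "step_arm", "arguments": {"increments": "0 0 -2 0 0 0;0 0 -4 0 0 0;0 0 -4 0 0 0;0 0 -2 0 0 0;0 0 0 0 0 0"}}

```text
time: 27.15
tool_pos: [0.6949, 0.1752, 0.1684]
ee_rot: [3.139, -0.249, 3.114]
wrist_force: [1.0, -0.1, 1.4]
width: 0.0705
```

{"name": "step_arm", "arguments": {"increments": "0 0 0 0 0 0;0 0 0 0 0 0", "claw": -1}}

```text
time: 27.35
tool_pos: [0.6916, 0.175, 0.161]
ee_rot: [3.141, -0.263, 3.114]
wrist_force: [-0.1, -0.0, 0.3]
width: 0.0833
```

```bash
python3 - <<'E'
from h import *
for r in radios(snapshot("top")): print(*r[:3])
pick('D')
E
```

```text
0.2659 0.3198 -1.433
0.2724 -0.6501 1.441
0.3565 -0.2492 -0.044
0.4161 -0.1134 -0.035
0.6571 0.8184 0.208
0.6529 -0.0098 -0.029
0.6494 -0.1958 -0.045
0.6517 -0.1035 -0.037
0.6478 0.0933 -0.021
0.8775 0.2546 0.176
above D 8
    2.86 -3.71 1.43 -0.002 -0.033 0.017;2.84 -3.76 1.32 -0.002 -0.033 0.017;2.81 -3.81 1.22 -0.002 -0.033 0.017;2.79 -3.86 1.12 -0.002 -0.033 0.017;2.76 -3.91 1.02 -0.002 -0.033 0.017
    2.72 -3.96 0.92 -0.002 -0.033 0.017;2.68 -4.01 0.83 -0.002 -0.033 0.017;2.64 -4.06 0.73 -0.002 -0.033 0.017
down 3
    0.00 -0.00 3.47 0.000 -0.000 0.000;0.00 -0.00 3.47 0.000 -0.000 0.000;0.00 -0.00 3.47 0.000 -0.000 0.000
```

{"name": "step_arm", "arguments": {"increments": "2.85 -3.7 1.4 -0.002 -0.033 0.017;2.85 -3.75 1.3 -0.002 -0.033 0.017;2.8 -3.8 1.2 -0.002 -0.033 0.017;2.8 -3.85 1.1 -0.002 -0.033 0.017;2.75 -3.9 1.0 -0.002 -0.033 0.017"}}

```text
time: 27.9
tool_pos: [0.5288, -0.0064, 0.1301]
ee_rot: [-3.137, -0.095, 3.028]
wrist_force: [1.5, -1.5, 0.8]
width: 0.0939
```

{"name": "step_arm", "arguments": {"increments": "2.7 -3.95 0.9 -0.002 -0.033 0.017;2.7 -4.0 0.8 -0.002 -0.033 0.017;2.65 -4.05 0.7 -0.002 -0.033 0.017;0 0 0 0 0 0;0 0 0 0 0 0"}}

```text
time: 28.4
tool_pos: [0.4332, -0.1139, 0.1122]
ee_rot: [3.141, 0.004, 2.975]
wrist_force: [0.2, -0.1, -0.3]
width: 0.094
```

```bash
cat >> h.py <<'E'
def screen():
    o=get_obs(); a=snapshot("wrist"); m=((a[:,:,2].astype(int)-a[:,:,0]>22)&(a.max(2)<90)).astype(np.uint8); n,l,s,c=cv2.connectedComponentsWithStats(m)
    print('screens',[(c[i].round(),s[i][4]) for i in range(1,n) if s[i][4]>300],o["tool_pos"],o["ee_rot"])
E
python3 -c "
from h import *
screen(); pick('D')"
```

```text
screens [(array([114., 171.]), np.int32(921)), (array([321., 221.]), np.int32(879))] [ 0.4332175  -0.11390436  0.11216804] [3.14063392 0.00424513 2.97461711]
above D 1
    0.14 -0.13 0.28 0.001 0.006 0.001
down 3
    0.00 -0.00 3.47 0.000 -0.000 0.000;0.00 -0.00 3.47 0.000 -0.000 0.000;0.00 -0.00 3.47 0.000 -0.000 0.000
```

{"name": "step_arm", "arguments": {"increments": "0.1 0 3.5 0 0.005 0;0 0 3.5 0 0 0;0 0 3.6 0 0 0;0 0 0 0 0 0"}}

```text
time: 28.85
tool_pos: [0.4316, -0.111, 0.0028]
ee_rot: [3.139, -0.008, 2.98]
wrist_force: [-1.1, 0.3, -0.6]
width: 0.0942
```

{"name": "step_arm", "arguments": {"increments": "0 0 0 0 0 0;0 0 0 0 0 0;0 0 0 0 0 0;0 0 0 0 0 0;0 0 0 0 0 0", "claw": 1}}

```text
time: 29.35
tool_pos: [0.4349, -0.114, 0.0085]
ee_rot: [-3.141, 0.003, 2.977]
wrist_force: [-0.1, 0.3, 0.6]
width: 0.0576
```

{"name": "step_arm", "arguments": {"increments": "0 0 0 0 0 0;0 0 0 0 0 0;0 0 0 0 0 0;0 0 0 0 0 0;0 0 0 0 0 0"}}

```text
time: 29.85
tool_pos: [0.4345, -0.1141, 0.0079]
ee_rot: [-3.141, 0.002, 2.977]
wrist_force: [-1.8, -0.5, 4.1]
width: 0.0475
```

{"name": "step_arm", "arguments": {"increments": "0 0 -4.5 0 0 0;0 0 -4.5 0 0 0;0 0 -4.5 0 0 0;0 0 0 0 0 0;0 0 0 0 0 0"}}

```text
time: 30.35
tool_pos: [0.4343, -0.1135, 0.1427]
ee_rot: [3.141, 0.002, 2.977]
wrist_force: [0.6, 0.0, -1.6]
width: 0.0478
```

```bash
python3 - <<'E'
from h import *
p,Rt=plate(-.054,-.092,.10); o=show('over pad',p,Rt)
E
```

```text
over pad 5
    -4.50 1.01 0.05 0.004 0.052 -0.027;-4.52 0.89 -0.19 0.004 0.052 -0.027;-4.53 0.77 -0.43 0.004 0.052 -0.027;-4.52 0.64 -0.67 0.004 0.052 -0.027;-4.49 0.51 -0.90 0.004 0.052 -0.027
```

{"name": "step_arm", "arguments": {"increments": "-4.5 1.0 0.05 0.004 0.052 -0.027;-4.5 0.9 -0.2 0.004 0.052 -0.027;-4.55 0.8 -0.45 0.004 0.052 -0.027;-4.5 0.65 -0.65 0.004 0.052 -0.027;-4.5 0.5 -0.9 0.004 0.052 -0.027"}}

```text
time: 30.85
tool_pos: [0.6644, -0.0996, 0.1365]
ee_rot: [-3.141, -0.267, 3.114]
wrist_force: [0.4, -0.6, -0.3]
width: 0.0477
```

{"name": "step_arm", "arguments": {"increments": "0 0 0 0 0 0;0 0 0 0 0 0;0 0 0 0 0 0;0 0 0 0 0 0"}}

```text
time: 31.25
tool_pos: [0.6628, -0.1004, 0.1432]
ee_rot: [-3.138, -0.256, 3.112]
wrist_force: [0.5, -0.4, -1.2]
width: 0.0475
```

```bash
python3 - <<'E'
from h import *
where(); p,Rt=plate(-.048,-.092,.012); show('lower',p,Rt)
E
```

```text
plate mm [-56.2 -92.2 102.2] force [ 0.8 -0.4 -1. ] [-3.139  0.004  3.139]
lower 2
    -0.39 0.02 4.51 -0.001 0.002 -0.002;-0.40 0.01 4.51 -0.001 0.002 -0.002
```

{"name": "step_arm", "arguments": {"increments": "-0.4 0 4.5 -0.001 0.002 -0.002;-0.4 0 4.5 -0.001 0.002 -0.002;0 0 0 0 0 0;0 0 0 0 0 0;0 0 0 0 0 0"}}

```text
time: 31.75
tool_pos: [0.6497, -0.1004, 0.0555]
ee_rot: [-3.141, -0.258, 3.116]
wrist_force: [0.1, -0.5, -1.3]
width: 0.0478
```

{"name": "step_arm", "arguments": {"increments": "0 0 0 0 0 0;0 0 0 0 0 0"}}

```text
time: 31.95
tool_pos: [0.6498, -0.1002, 0.0533]
ee_rot: [-3.142, -0.26, 3.117]
wrist_force: [-0.2, -0.4, -1.6]
width: 0.0477
```

```bash
python3 -c "from h import *; where()"
```

```text
plate mm [-45.7 -92.3  12. ] force [ 0.3 -0.4 -1.6] [-3.141 -0.    -3.14 ]
```

{"name": "step_arm", "arguments": {"increments": "-0.2 0.02 0.1 0 0 0;0 0 0 0 0 0;0 0 0 0 0 0"}}

```text
time: 32.25
tool_pos: [0.6505, -0.0998, 0.0495]
ee_rot: [3.141, -0.264, 3.117]
wrist_force: [-0.4, -0.0, -0.8]
width: 0.0479
```

{"name": "step_arm", "arguments": {"increments": "-0.2 0 0.1 0 0 0;0 0 0 0 0 0;0 0 0 0 0 0"}}

```text
time: 32.55
tool_pos: [0.6521, -0.0999, 0.0482]
ee_rot: [3.141, -0.264, 3.117]
wrist_force: [0.6, 0.5, -1.3]
width: 0.0476
```

```bash
python3 -c "from h import *; where()"
```

```text
plate mm [-42.2 -92.    7.6] force [ 0.9  0.5 -1.1] [ 3.141 -0.004 -3.14 ]
```

{"name": "step_arm", "arguments": {"increments": "-0.2 0 0 0 0.003 0;0 0 0 0 0 0;0 0 0 0 0 0"}}

```text
time: 32.85
tool_pos: [0.6531, -0.1, 0.0482]
ee_rot: [3.141, -0.269, 3.117]
wrist_force: [-4.8, 0.3, 1.7]
width: 0.0475
```

{"name": "step_arm", "arguments": {"increments": "-0.15 0 0 0 0 0;0 0 0 0 0 0;0 0 0 0 0 0"}}

```text
time: 33.15
tool_pos: [0.6531, -0.1001, 0.0483]
ee_rot: [3.141, -0.272, 3.117]
wrist_force: [-8.5, -0.1, 3.5]
width: 0.0477
```

```bash
python3 -c "from h import *; where()"
```

```text
plate mm [-41.2 -92.1   8. ] force [-9.1 -0.4  1.2] [ 3.141 -0.012 -3.14 ]
```

{"name": "step_arm", "arguments": {"increments": "0.05 0 0.05 0 -0.01 0;0 0 0 0 0 0;0 0 0 0 0 0"}}

```text
time: 33.45
tool_pos: [0.653, -0.1, 0.0478]
ee_rot: [3.141, -0.261, 3.117]
wrist_force: [-7.4, -0.1, 2.7]
width: 0.0479
```

{"name": "step_arm", "arguments": {"increments": "0 0 0 0 0 0;0 0 0 0 0 0;0 0 0 0 0 0;0 0 0 0 0 0;0 0 0 0 0 0", "claw": -0.5}}

```text
time: 33.95
tool_pos: [0.6552, -0.1, 0.0471]
ee_rot: [3.141, -0.256, 3.117]
wrist_force: [-0.1, 0.4, -0.2]
width: 0.0705
```

{"name": "step_arm", "arguments": {"increments": "0 0 -2 0 0 0;0 0 -4 0 0 0;0 0 -4 0 0 0;0 0 -2 0 0 0;0 0 0 0 0 0"}}

```text
time: 34.45
tool_pos: [0.6876, -0.1012, 0.1678]
ee_rot: [-3.14, -0.247, 3.117]
wrist_force: [-0.6, 0.6, 0.1]
width: 0.0706
```

{"name": "step_arm", "arguments": {"increments": "0 0 0 0 0 0;0 0 0 0 0 0", "claw": -1}}

```text
time: 34.65
tool_pos: [0.6842, -0.1006, 0.1606]
ee_rot: [3.14, -0.261, 3.117]
wrist_force: [-0.4, -0.6, -1.1]
width: 0.0834
```

```bash
python3 - <<'E'
from h import *
for r in radios(snapshot("top")): print(*r[:3])
pick('E')
E
```

```text
0.2724 -0.6501 1.441
0.3166 0.1363 1.358
0.3565 -0.2492 -0.044
0.6571 0.8184 0.208
0.6494 -0.1971 -0.045
0.6449 -0.0135 -0.029
0.6594 0.0839 -0.021
0.6621 0.1781 -0.013
0.8876 -0.1346 -0.045
above E 8
    3.56 -1.93 1.60 0.002 -0.033 -0.015;3.63 -1.87 1.49 0.002 -0.033 -0.015;3.71 -1.81 1.37 0.002 -0.033 -0.015;3.78 -1.75 1.25 0.002 -0.033 -0.015;3.84 -1.69 1.13 0.002 -0.033 -0.015
    3.90 -1.63 1.01 0.002 -0.033 -0.015;3.96 -1.57 0.89 0.002 -0.033 -0.015;4.01 -1.51 0.76 0.002 -0.033 -0.015
down 3
    0.00 -0.00 3.47 0.000 0.000 -0.000;0.00 -0.00 3.47 0.000 0.000 -0.000;0.00 -0.00 3.47 0.000 0.000 -0.000
```

E has not moved.

{"name": "step_arm", "arguments": {"increments": "3.55 -1.9 1.6 0.002 -0.033 -0.015;3.65 -1.9 1.5 0.002 -0.033 -0.015;3.7 -1.8 1.4 0.002 -0.033 -0.015;3.8 -1.75 1.2 0.002 -0.033 -0.015;3.85 -1.7 1.1 0.002 -0.033 -0.015"}}

```text
time: 35.2
tool_pos: [0.4876, -0.1922, 0.129]
ee_rot: [3.137, -0.093, -3.09]
wrist_force: [-0.0, -0.6, 0.7]
width: 0.0941
```

{"name": "step_arm", "arguments": {"increments": "3.9 -1.65 1.0 0.002 -0.033 -0.015;3.95 -1.55 0.9 0.002 -0.033 -0.015;4.0 -1.5 0.8 0.002 -0.033 -0.015;0 0 0 0 0 0;0 0 0 0 0 0"}}

```text
time: 35.7
tool_pos: [0.3725, -0.2466, 0.1097]
ee_rot: [3.14, 0.007, -3.049]
wrist_force: [1.0, -0.0, 0.2]
width: 0.0941
```

```bash
python3 -c "
from h import *
screen(); pick('E')"
```

```text
screens [(array([319., 221.]), np.int32(882))] [ 0.37245155 -0.24663625  0.10972187] [ 3.14032591  0.00694365 -3.04870723]
above E 1
    0.14 -0.02 0.04 0.000 0.008 -0.001
down 3
    0.00 -0.00 3.47 0.000 0.000 -0.000;0.00 -0.00 3.47 0.000 0.000 -0.000;0.00 -0.00 3.47 0.000 0.000 -0.000
```

{"name": "step_arm", "arguments": {"increments": "0.1 0 3.5 0 0.006 0;0 0 3.5 0 0 0;0 0 3.4 0 0 0;0 0 0 0 0 0"}}

```text
time: 36.15
tool_pos: [0.3723, -0.2443, 0.0029]
ee_rot: [3.136, -0.004, -3.043]
wrist_force: [0.0, 1.1, 0.2]
width: 0.0937
```

{"name": "step_arm", "arguments": {"increments": "0 0 0 0 0 0;0 0 0 0 0 0;0 0 0 0 0 0;0 0 0 0 0 0;0 0 0 0 0 0", "claw": 1}}

```text
time: 36.65
tool_pos: [0.3738, -0.2475, 0.0078]
ee_rot: [-3.14, 0.003, -3.046]
wrist_force: [-0.0, -0.4, -0.3]
width: 0.0576
```

{"name": "step_arm", "arguments": {"increments": "0 0 0 0 0 0;0 0 0 0 0 0;0 0 0 0 0 0;0 0 0 0 0 0;0 0 0 0 0 0"}}

```text
time: 37.15
tool_pos: [0.3735, -0.2475, 0.0074]
ee_rot: [-3.14, 0.002, -3.046]
wrist_force: [-0.2, -0.9, 5.1]
width: 0.0477
```

{"name": "step_arm", "arguments": {"increments": "0 0 -4.5 0 0 0;0 0 -4.5 0 0 0;0 0 -4.5 0 0 0;0 0 0 0 0 0;0 0 0 0 0 0"}}

```text
time: 37.65
tool_pos: [0.3733, -0.247, 0.1422]
ee_rot: [-3.141, 0.003, -3.046]
wrist_force: [-0.8, -0.4, -2.0]
width: 0.0476
```

```bash
python3 - <<'E'
from h import *
p,Rt=plate(-.054,-.184,.10); o=show('over pad',p,Rt)
E
```

```text
over pad 6
    -4.88 0.45 0.04 -0.003 0.044 0.020;-4.86 0.55 -0.17 -0.003 0.044 0.020;-4.84 0.65 -0.38 -0.003 0.044 0.020;-4.80 0.75 -0.59 -0.003 0.044 0.020;-4.76 0.84 -0.80 -0.003 0.044 0.020
    -4.70 0.94 -1.00 -0.003 0.044 0.020
```

{"name": "step_arm", "arguments": {"increments": "-4.9 0.45 0.05 -0.003 0.044 0.02;-4.85 0.55 -0.15 -0.003 0.044 0.02;-4.85 0.65 -0.4 -0.003 0.044 0.02;-4.8 0.75 -0.6 -0.003 0.044 0.02;-4.75 0.85 -0.8 -0.003 0.044 0.02"}}

```text
time: 38.15
tool_pos: [0.614, -0.1997, 0.1364]
ee_rot: [3.136, -0.226, 3.137]
wrist_force: [0.8, -1.6, -0.3]
width: 0.0475
```

{"name": "step_arm", "arguments": {"increments": "-4.7 0.95 -1.0 -0.003 0.044 0.02;0 0 0 0 0 0;0 0 0 0 0 0;0 0 0 0 0 0;0 0 0 0 0 0"}}

```text
time: 38.65
tool_pos: [0.6603, -0.1924, 0.1425]
ee_rot: [3.141, -0.26, 3.115]
wrist_force: [-0.0, -0.7, -0.9]
width: 0.0476
```

```bash
python3 - <<'E'
from h import *
where(); p,Rt=plate(-.048,-.184,.012); show('lower',p,Rt)
E
```

```text
plate mm [ -56.1 -184.2  101.5] force [ 0.2 -0.7 -0.9] [ 3.141 -0.    -3.141]
lower 2
    -0.40 0.01 4.47 0.000 -0.000 0.000;-0.40 0.01 4.47 0.000 -0.000 0.000
```

{"name": "step_arm", "arguments": {"increments": "-0.4 0 4.5 0 0 0;-0.4 0 4.5 0 0 0;0 0 0 0 0 0;0 0 0 0 0 0;0 0 0 0 0 0"}}

```text
time: 39.15
tool_pos: [0.6469, -0.1919, 0.0549]
ee_rot: [3.141, -0.257, 3.116]
wrist_force: [-0.5, 0.7, -0.5]
width: 0.0477
```

{"name": "step_arm", "arguments": {"increments": "0 0 0 0 0 0;0 0 0 0 0 0"}}

```text
time: 39.35
tool_pos: [0.6471, -0.1916, 0.0528]
ee_rot: [3.141, -0.259, 3.117]
wrist_force: [0.0, -0.9, -0.4]
width: 0.0481
```

```bash
python3 -c "from h import *; where()"
```

```text
plate mm [ -45.8 -183.8   11.4] force [ 0.2 -0.9 -0.4] [ 3.141e+00  1.000e-03 -3.140e+00]
```

{"name": "step_arm", "arguments": {"increments": "-0.2 0 0.1 0 0 0;0 0 0 0 0 0;0 0 0 0 0 0"}}

```text
time: 39.65
tool_pos: [0.6479, -0.1912, 0.049]
ee_rot: [3.14, -0.263, 3.117]
wrist_force: [0.3, -0.7, -1.4]
width: 0.0482
```

{"name": "step_arm", "arguments": {"increments": "-0.2 0 0 0 0 0;0 0 0 0 0 0;0 0 0 0 0 0"}}

```text
time: 39.95
tool_pos: [0.6498, -0.1914, 0.0487]
ee_rot: [3.14, -0.263, 3.117]
wrist_force: [-0.6, 0.2, -2.0]
width: 0.0476
```

{"name": "step_arm", "arguments": {"increments": "-0.15 0 0 0 0 0;0 0 0 0 0 0;0 0 0 0 0 0"}}

```text
time: 40.25
tool_pos: [0.6501, -0.1914, 0.0488]
ee_rot: [3.14, -0.265, 3.116]
wrist_force: [-5.8, 0.1, 0.5]
width: 0.0477
```

```bash
python3 -c "from h import *; where()"
```

```text
plate mm [ -41.9 -183.4    8.3] force [-5.7 -0.1 -1. ] [ 3.14  -0.005 -3.14 ]
```

{"name": "step_arm", "arguments": {"increments": "0 -0.05 0.1 0 -0.004 0;0 0 0 0 0 0;0 0 0 0 0 0"}}

```text
time: 40.55
tool_pos: [0.65, -0.1915, 0.0482]
ee_rot: [3.139, -0.261, 3.117]
wrist_force: [-5.3, 1.7, 3.1]
width: 0.0478
```

{"name": "step_arm", "arguments": {"increments": "0 0 0 0 0 0;0 0 0 0 0 0;0 0 0 0 0 0;0 0 0 0 0 0;0 0 0 0 0 0", "claw": -0.5}}

```text
time: 41.05
tool_pos: [0.6512, -0.192, 0.0475]
ee_rot: [3.14, -0.258, 3.117]
wrist_force: [0.4, 0.4, -0.7]
width: 0.0706
```

{"name": "step_arm", "arguments": {"increments": "0 0 -2 0 0 0;0 0 -4 0 0 0;0 0 -4 0 0 0;0 0 -4 0 0 0;0 2 -4 0 0 0"}}

```text
time: 41.55
tool_pos: [0.6972, -0.1757, 0.2229]
ee_rot: [3.141, -0.258, 3.113]
wrist_force: [0.8, 0.3, 1.0]
width: 0.0705
```

{"name": "step_arm", "arguments": {"increments": "0 4 0 0 0 0;0 4 0 0 0 0;0 4 0 0 0 0;0 4 0 0 0 0;0 0 0 0 0 0", "claw": -1}}

```text
time: 42.05
tool_pos: [0.7015, -0.0073, 0.2221]
ee_rot: [3.138, -0.258, 3.125]
wrist_force: [-0.4, -0.2, 0.1]
width: 0.094
```

{"name": "step_arm", "arguments": {"increments": "0 0 0 0 0 0;0 0 0 0 0 0"}}

```text
time: 42.25
tool_pos: [0.7015, -0.0145, 0.2217]
ee_rot: [3.14, -0.258, 3.116]
wrist_force: [0.4, -0.2, -0.8]
width: 0.094
```

```bash
python3 - <<'E'
from h import *
o=get_obs(); np.save("o3.npy",np.r_[o["tool_pos"],o["ee_rot"]]); print(o["tool_pos"],o["ee_rot"]); a=snapshot("wrist"); save("w7",a,30,110,560,180,1.4)
Rp=R.from_euler('xyz',[0,PT,PY]); P=[[x,y,.022] for y in (-.184,-.092,0,.092,.184) for x in(-.084,0)]
print(((w2p("wrist",PO+Rp.apply(P),o)-[30,110])*1.4).round(0).tolist())
E
```

```text
[ 0.70153263 -0.01450257  0.22172809] [ 3.14045041 -0.2583766   3.11553452]
[[134.0, 92.0], [151.0, 214.0], [275.0, 91.0], [283.0, 214.0], [417.0, 91.0], [416.0, 214.0], [559.0, 92.0], [549.0, 214.0], [699.0, 92.0], [681.0, 214.0]]
```

View pics/w7.png

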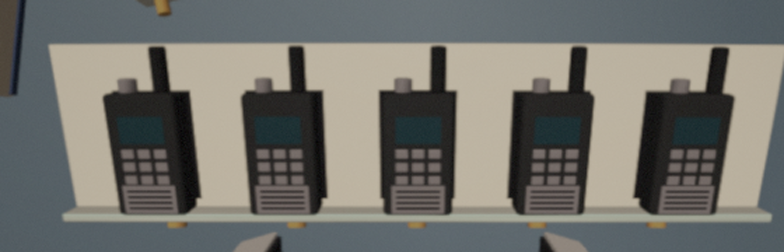

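All five radios stand square with their feet along the backstop line (row ~213), near the predicted positions, antennas up the slope. Now the console: I go above it for a close look.

```bash
python3 - <<'E'
from h import *
o=show('up',[.50,-.43,.25],down(-.12))
E
```

```text
up 10
    1.91 -4.20 0.21 -0.001 -0.026 0.009;1.88 -4.22 0.15 -0.001 -0.026 0.009;1.84 -4.24 0.10 -0.001 -0.026 0.009;1.81 -4.26 0.05 -0.001 -0.026 0.009;1.77 -4.27 -0.00 -0.001 -0.026 0.009
    1.73 -4.29 -0.05 -0.001 -0.026 0.009;1.68 -4.30 -0.10 -0.001 -0.026 0.009;1.64 -4.32 -0.15 -0.001 -0.026 0.009;1.60 -4.33 -0.19 -0.001 -0.026 0.009;1.55 -4.35 -0.24 -0.001 -0.026 0.009
```

{"name": "step_arm", "arguments": {"increments": "1.9 -4.2 0.2 -0.001 -0.026 0.009;1.9 -4.2 0.15 -0.001 -0.026 0.009;1.85 -4.25 0.1 -0.001 -0.026 0.009;1.8 -4.25 0.05 -0.001 -0.026 0.009;1.75 -4.25 0 -0.001 -0.026 0.009"}}

```text
time: 42.8
tool_pos: [0.5997, -0.224, 0.2363]
ee_rot: [-3.139, -0.127, 3.068]
wrist_force: [0.7, 0.3, -0.1]
width: 0.0942
```

{"name": "step_arm", "arguments": {"increments": "1.75 -4.3 -0.05 -0.001 -0.026 0.009;1.7 -4.3 -0.1 -0.001 -0.026 0.009;1.65 -4.3 -0.15 -0.001 -0.026 0.009;1.6 -4.35 -0.2 -0.001 -0.026 0.009;1.55 -4.35 -0.25 -0.001 -0.026 0.009"}}

```text
time: 43.3
tool_pos: [0.4985, -0.4318, 0.2507]
ee_rot: [-3.141, 0.003, 3.023]
wrist_force: [0.7, -1.5, -0.2]
width: 0.0941
```

{"name": "step_arm", "arguments": {"increments": "0 0 0 0 0 0;0 0 0 0 0 0;0 0 0 0 0 0"}}

```text
time: 43.6
tool_pos: [0.5007, -0.4286, 0.2502]
ee_rot: [3.141, 0.002, 3.026]
wrist_force: [0.2, 0.1, -0.2]
width: 0.0939
```

```bash
python3 - <<'E'
from h import *
o=get_obs(); np.save("o4.npy",np.r_[o["tool_pos"],o["ee_rot"]]); print(o["tool_pos"],o["ee_rot"]); a=snapshot("wrist"); save("w8",a,140,60,400,300,2)
E
```

```text
[ 0.50073262 -0.42863142  0.25018497] [3.14084381e+00 1.70922304e-03 3.02579010e+00]
```

View pics/w8.png

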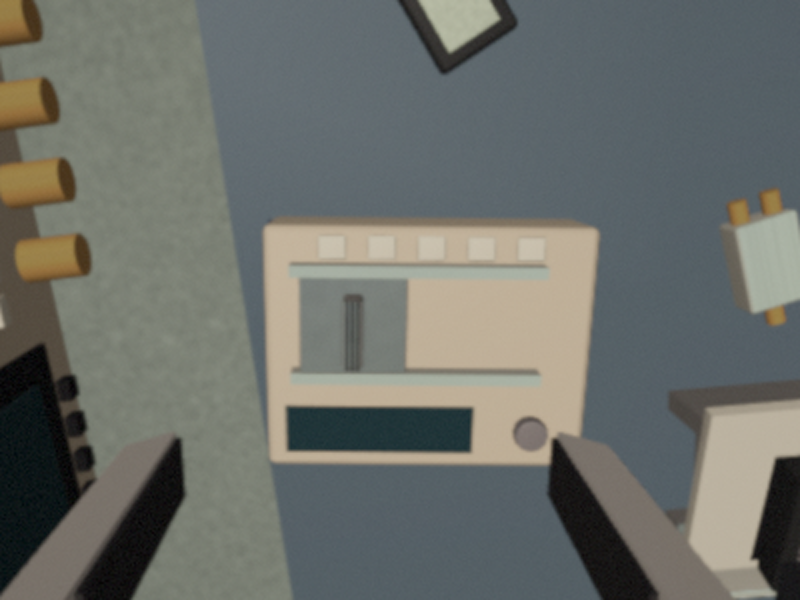

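The console top has corners at (265,225), (598,228), (583,464) and (271,462) in the crop. The cover plate spans 300–407 by 278–372, with the fin at u≈354. I compute positions and the clearance to the big instrument on the −y side.

```bash
python3 - <<'E'
from h import *
a=np.load("o4.npy"); o=dict(tool_pos=a[:3],ee_rot=a[3:]); f=lambda p:(np.float64(p)+.5)/2-.5+[140,60]
w=p2w("wrist",f([(265,225),(598,228),(583,464),(271,462)]),.05,o)[:,:2]
print(w.round(4).tolist(),np.linalg.norm(w[1]-w[0]),np.linalg.norm(w[2]-w[3]),np.linalg.norm(w[3]-w[0]))
d=(w[1]+w[2]-w[0]-w[3]); yaw=np.arctan2(-d[0],d[1]); e=w[2]+w[3]-w[0]-w[1]; print('yaw',yaw,np.arctan2(e[1],e[0]),'c',w.mean(0))
c=p2w("wrist",f([(300,278),(407,278),(407,372),(300,372)]),.064,o)[:,:2]; print('cover',c.mean(0),np.linalg.norm(c[1]-c[0]),np.linalg.norm(c[2]-c[1]))
print('fin near top edge', p2w("wrist",f([(346,296),(361,296)]),.084,o))
for n,p in dict(top=[(551,250),(557,293),(552,155)]).items():
    for z in(.05,.1,.2): print(n,z,p2w(n,p,z)[:,:2].round(3).tolist())
print('conn wrist',[p2w("wrist",f([(90,258)]),z,o)[0].round(3) for z in (.05,.1,.15)])
E
```

```text
[[0.4534, -0.4729], [0.4739, -0.3081], [0.6009, -0.3203], [0.58, -0.489]] 0.16613837610349494 0.17006072398377783 0.12759467682194542
yaw -0.12384227029455006 -0.11120720282134654 c [ 0.52706584 -0.39758979]
cover [ 0.5063874  -0.43475576] 0.05226949934331616 0.04797999995654684
fin near top edge [[ 0.48718166 -0.4356559   0.084     ]
 [ 0.48798797 -0.42873128  0.084     ]]
top 0.05 [[0.453, -0.567], [0.345, -0.576], [0.697, -0.588]]
top 0.1 [[0.449, -0.545], [0.346, -0.553], [0.684, -0.565]]
top 0.2 [[0.443, -0.499], [0.347, -0.507], [0.658, -0.518]]
conn wrist [array([ 0.459, -0.563,  0.05 ]), array([ 0.454, -0.544,  0.1  ]), array([ 0.449, -0.525,  0.15 ])]
```

```bash
python3 - <<'E'
from h import *
for z in (.03,.06,.1,.15,.2):
    print(z,[w2p("scene",p2w("top",[q],z))[0].round(0).tolist() for q in((551,250),(552,263),(553,295),(548,130),(556,318))])
im=cv2.imread("pics/scene0.png")[:,:,::-1]; save("c3",im,0,380,240,100,3.3)
E
```

```text
0.03 [[152.0, 470.0], [138.0, 462.0], [105.0, 440.0], [293.0, 566.0], [81.0, 428.0]]
0.06 [[151.0, 460.0], [137.0, 452.0], [105.0, 430.0], [291.0, 555.0], [81.0, 418.0]]
0.1 [[150.0, 446.0], [136.0, 438.0], [104.0, 417.0], [290.0, 540.0], [81.0, 405.0]]
0.15 [[149.0, 428.0], [135.0, 420.0], [104.0, 399.0], [287.0, 519.0], [80.0, 388.0]]
0.2 [[148.0, 408.0], [134.0, 400.0], [103.0, 380.0], [285.0, 497.0], [79.0, 369.0]]
```

View pics/c3.png

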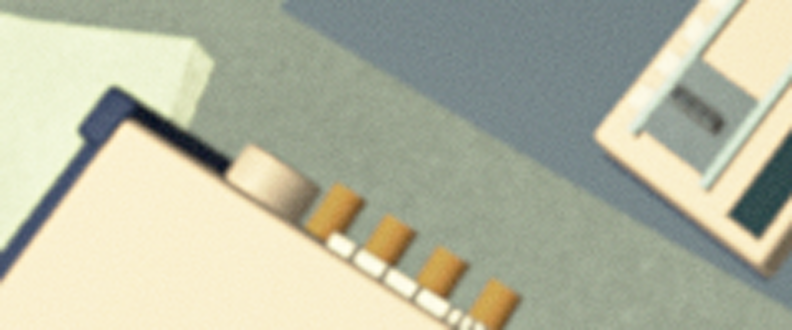

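The connectors' tips lie low (z≈0.04) at y≈−0.57, and the gripper body reaches only to y≈−0.525, so it is clear. The cover centre is at about (.505,−.435).

```bash
python3 - <<'E'
from h import *
o=show('d',[.505,-.4345,.10],down(-.118)); show('d2',[.505,-.4345,.072],down(-.118),o)
E
```

```text
d 4
    -0.11 -0.15 3.75 0.000 0.000 0.001;-0.11 -0.15 3.75 0.000 0.000 0.001;-0.11 -0.15 3.75 0.000 0.000 0.001;-0.11 -0.15 3.75 0.000 0.000 0.001
d2 1
    0.00 -0.00 2.80 0.000 0.000 -0.000
```

{"name": "step_arm", "arguments": {"increments": "-0.1 -0.15 3.7 0 0 0;-0.1 -0.15 3.7 0 0 0;-0.1 -0.15 3.7 0 0 0;-0.1 -0.15 3.7 0 0 0;0 0 0 0 0 0", "claw": 0}}

```text
time: 44.15
tool_pos: [0.5024, -0.4307, 0.0947]
ee_rot: [3.133, -0.009, 3.029]
wrist_force: [-0.9, 1.3, -1.3]
width: 0.0575
```

{"name": "step_arm", "arguments": {"increments": "0 0 0 0 0 0;0 0 0 0 0 0;0 0 0 0 0 0"}}

```text
time: 44.45
tool_pos: [0.5058, -0.4362, 0.1059]
ee_rot: [-3.138, 0.006, 3.027]
wrist_force: [-0.1, 0.2, 0.5]
width: 0.0473
```

```bash
python3 - <<'E'
from h import *
print(get_obs()["tool_pos"]); show('d2',[.505,-.4345,.072],down(-.118)); a=snapshot("wrist"); save("w9",a,120,100,400,320,1.5)
E
```

```text
[ 0.50582654 -0.43618629  0.10587972]
d2 1
    0.12 0.17 3.39 -0.004 0.006 0.003
```

View pics/w9.png

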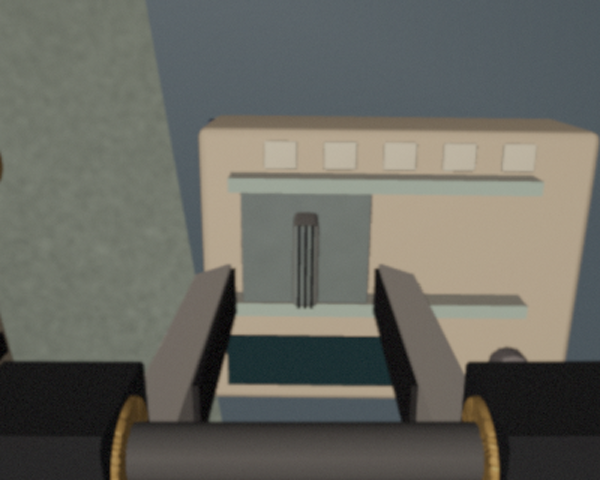

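The fin (u≈305) is midway between the jaws, in line with the cover. Going down and gripping it.

{"name": "step_arm", "arguments": {"increments": "0 0.1 1.7 0 0.005 -0.005;0 0 1.6 0 0 -0.005;0 0 0 0 0 0;0 0 0 0 0 0;0 0 0 0 0 0"}}

```text
time: 45.0
tool_pos: [0.5044, -0.4343, 0.0692]
ee_rot: [3.141, -0.003, 3.036]
wrist_force: [-0.3, -0.4, 0.4]
width: 0.0472
```

{"name": "step_arm", "arguments": {"increments": "0 0 0 0 0 0;0 0 0 0 0 0;0 0 0 0 0 0;0 0 0 0 0 0;0 0 0 0 0 0", "claw": 1}}

```text
time: 45.5
tool_pos: [0.5045, -0.4345, 0.0694]
ee_rot: [-3.141, -0.003, 3.036]
wrist_force: [-0.5, -1.6, -0.1]
width: 0.0102
```

{"name": "step_arm", "arguments": {"increments": "0 0 0 0 0 0;0 0 0 0 0 0;0 0 0 0 0 0"}}

```text
time: 45.8
tool_pos: [0.5045, -0.4346, 0.0695]
ee_rot: [-3.141, -0.003, 3.036]
wrist_force: [0.5, -1.6, 1.0]
width: 0.0098
```

{"name": "step_arm", "arguments": {"increments": "-0.02 1.2 0 0 0 0.005;-0.02 1.2 0 0 0 0.005;-0.02 1.2 0 0 0 0.005;0 1.2 0 0 0 0;0 1.1 0 0 0 0"}}

```text
time: 46.3
tool_pos: [0.512, -0.3747, 0.0695]
ee_rot: [-3.14, -0.003, 3.022]
wrist_force: [-1.0, -18.5, -1.6]
width: 0.0093
```

{"name": "step_arm", "arguments": {"increments": "0 0 0 0 0 0;0 0 0 0 0 0"}}

```text
time: 46.5
tool_pos: [0.512, -0.3751, 0.0694]
ee_rot: [-3.141, -0.003, 3.022]
wrist_force: [1.2, -3.0, 0.6]
width: 0.0093
```

{"name": "step_arm", "arguments": {"increments": "0 0.3 0 0 0 0;0 0 0 0 0 0;0 0 0 0 0 0"}}

```text
time: 46.8
tool_pos: [0.512, -0.375, 0.0694]
ee_rot: [-3.137, -0.002, 3.02]
wrist_force: [1.2, -8.1, -1.9]
width: 0.0098
```

{"name": "step_arm", "arguments": {"increments": "0 0.2 0 0 0 0;0 0 0 0 0 0;0 0 0 0 0 0"}}

```text
time: 47.1
tool_pos: [0.512, -0.3749, 0.0695]
ee_rot: [-3.134, -0.002, 3.019]
wrist_force: [0.4, -12.3, -3.1]
width: 0.0098
```

The stop is reached: the force built to 12 N without movement, and travel was 60 mm plus the slack. I back off, release, and go above the key.

{"name": "step_arm", "arguments": {"increments": "0 -0.5 0 0 0 0;0 0 0 0 0 0;0 0 0 0 0 0;0 0 0 0 0 0", "claw": 0.4}}

```text
time: 47.5
tool_pos: [0.5117, -0.3746, 0.0689]
ee_rot: [3.14, -0.004, 3.022]
wrist_force: [-0.2, 0.8, 0.2]
width: 0.0281
```

{"name": "step_arm", "arguments": {"increments": "0 0 -2 0 0 0;0 0 -3 0 0 0;0 0 0 0 0 0;0 0 0 0 0 0"}}

```text
time: 47.9
tool_pos: [0.5124, -0.3755, 0.12]
ee_rot: [-3.141, -0.002, 3.022]
wrist_force: [-0.1, 0.3, -0.0]
width: 0.0281
```

```bash
python3 - <<'E'
from h import *
o=get_obs(); print(o["tool_pos"],o["width"]); o=show('over key',[.5043,-.4364,.115],down(-.125)); show('press',[.5043,-.4364,.062],down(-.125),o)
E
```

```text
[ 0.51238962 -0.37548027  0.1199627 ] 0.028109664207820864
over key 2
    0.04 -3.07 0.25 -0.000 -0.001 0.003;0.03 -3.07 0.25 -0.000 -0.001 0.003
press 2
    -0.00 -0.00 2.65 0.000 0.000 0.000;0.00 -0.00 2.65 0.000 0.000 0.000
```

{"name": "step_arm", "arguments": {"increments": "0.05 -3.05 0.2 0 0 0.003;0.05 -3.05 0.2 0 0 0;0 0 0 0 0 0;0 0 0 0 0 0;0 0 0 0 0 0", "claw": 1}}

```text
time: 48.4
tool_pos: [0.5033, -0.4348, 0.114]
ee_rot: [3.14, -0.005, 3.019]
wrist_force: [0.2, 0.5, 0.4]
width: 0.0005
```

```bash
python3 - <<'E'
from h import *
o=get_obs(); print(o["tool_pos"],o["width"]); show('press',[.5043,-.4364,.062],down(-.125)); save("w10",snapshot("wrist"),120,100,400,320,1.5)
E
```

```text
[ 0.50332857 -0.43481748  0.11403741] 0.000500608256066814
press 2
    -0.07 -0.08 2.60 0.001 -0.002 0.001;-0.06 -0.08 2.60 0.001 -0.002 0.001
```

View pics/w10.png

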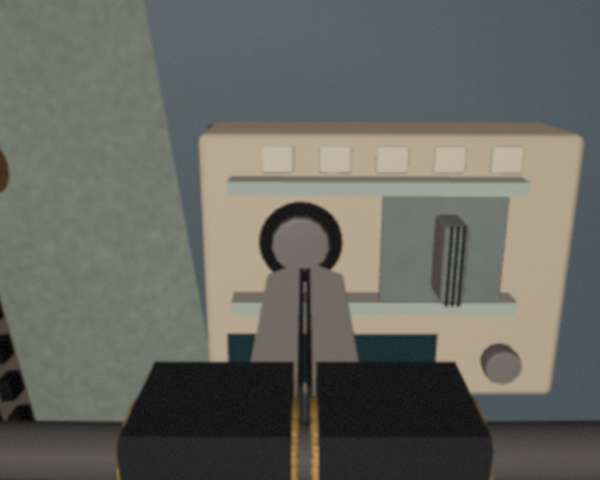

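The key is exposed at crop (300,242) and the cover is open at right. Pressing.

{"name": "step_arm", "arguments": {"increments": "-0.05 -0.1 2.5 0 0 0;-0.05 -0.1 2.5 0 0 0;0 0 0 0 0 0;0 0 0 0 0 0;0 0 0 0 0 0"}}

```text
time: 48.95
tool_pos: [0.505, -0.4385, 0.0672]
ee_rot: [-3.14, -0.001, 3.019]
wrist_force: [0.5, 0.5, -0.2]
width: 0.0004
```

```bash
python3 - <<'E'
from h import *
a=get_obs(); print(a["tool_pos"],a["wrist_force"])
o=dict(tool_pos=np.array([.50333,-.43482,.11404]),ee_rot=np.array([3.14,-.005,3.019])); print(p2w("wrist",[(320,261.3)],.056,o))
E
```

```text
[ 0.5049913  -0.43846819  0.06723146] [ 0.47309917  0.53433107 -0.20704349]
[[ 0.50507452 -0.43622239  0.056     ]]
```

Key at (.505,−.436); the tip is 2 mm off in y, so I correct and press in steps.

{"name": "step_arm", "arguments": {"increments": "0 0.2 0.5 0 0 0;0 0 0.4 0 0 0;0 0 0 0 0 0;0 0 0 0 0 0"}}

```text
time: 49.35
tool_pos: [0.5043, -0.4362, 0.0565]
ee_rot: [-3.142, -0.003, 3.018]
wrist_force: [-0.2, 0.3, 0.1]
width: 0.0004
```

{"name": "step_arm", "arguments": {"increments": "0 0 0.3 0 0 0;0 0 0 0 0 0;0 0 0 0 0 0"}}

```text
time: 49.65
tool_pos: [0.5045, -0.4364, 0.0539]
ee_rot: [-3.141, -0.003, 3.018]
wrist_force: [-0.6, -0.1, 3.0]
width: 0.0007
```

{"name": "step_arm", "arguments": {"increments": "0 0 0.3 0 0 0;0 0 0 0 0 0;0 0 0 0 0 0"}}

```text
time: 49.95
tool_pos: [0.5045, -0.4364, 0.0513]
ee_rot: [-3.141, -0.002, 3.018]
wrist_force: [-1.7, 2.1, 6.6]
width: 0.0009
```

{"name": "step_arm", "arguments": {"increments": "0 0 0.2 0 0 0;0 0 0 0 0 0;0 0 0 0 0 0"}}

```text
time: 50.25
tool_pos: [0.5045, -0.4365, 0.0512]
ee_rot: [-3.14, -0.002, 3.018]
wrist_force: [-1.4, 3.3, 12.0]
width: 0.0007
```

The key is fully down: z stopped at .0512 while the force rose to 12 N. I raise and go back to the fin.

{"name": "step_arm", "arguments": {"increments": "0 0 -1.5 0 0 0;0 0 -3 0 0 0;0 0 -2 0 0 0;0 0 0 0 0 0;0 0 0 0 0 0"}}

```text
time: 50.75
tool_pos: [0.5044, -0.4362, 0.1127]
ee_rot: [3.141, -0.004, 3.018]
wrist_force: [0.1, 0.1, -0.5]
width: 0.0006
```

{"name": "step_arm", "arguments": {"increments": "0 3.1 0 0 0 0;0 3.1 0 0 0 0;0 0 0 0 0 0;0 0 0 0 0 0;0 0 0 0 0 0", "claw": 0.3}}

```text
time: 51.25
tool_pos: [0.5115, -0.3751, 0.1119]
ee_rot: [3.141, -0.005, 3.018]
wrist_force: [-0.1, -0.0, -0.4]
width: 0.0325
```

```bash
python3 - <<'E'
from h import *
o=get_obs(); print(o["tool_pos"],o["width"]); show('fin',[.512,-.3749,.070],down(-.125))
E
```

```text
[ 0.51151616 -0.37507519  0.11189311] 0.03249538212490055
fin 1
    -0.07 0.02 4.19 0.001 -0.005 0.001
```

{"name": "step_arm", "arguments": {"increments": "-0.05 0 2.1 0 -0.004 0;0 0 2.1 0 0 0;0 0 0 0 0 0;0 0 0 0 0 0;0 0 0 0 0 0"}}

```text
time: 51.75
tool_pos: [0.513, -0.3758, 0.0725]
ee_rot: [-3.14, 0.002, 3.017]
wrist_force: [0.7, 1.2, -0.1]
width: 0.033
```

{"name": "step_arm", "arguments": {"increments": "0 0 0 0 0 0;0 0 0 0 0 0;0 0 0 0 0 0;0 0 0 0 0 0;0 0 0 0 0 0", "claw": 1}}

```text
time: 52.25
tool_pos: [0.5128, -0.3752, 0.0719]
ee_rot: [-3.141, 0.002, 3.018]
wrist_force: [-0.6, -0.8, 2.2]
width: 0.0095
```

{"name": "step_arm", "arguments": {"increments": "0 -1.2 0 0 0 0;0 -1.2 0 0 0 0;0 -1.2 0 0 0 0;0 -1.2 0 0 0 0;0 -1.2 0 0 0 0"}}

```text
time: 52.75
tool_pos: [0.5051, -0.4359, 0.0719]
ee_rot: [-3.141, 0.002, 3.018]
wrist_force: [-0.5, 2.0, 6.1]
width: 0.0095
```

{"name": "step_arm", "arguments": {"increments": "0 -0.2 0 0 0 0;0 0 0 0 0 0;0 0 0 0 0 0"}}

```text
time: 53.05
tool_pos: [0.505, -0.4369, 0.0719]
ee_rot: [3.141, 0.001, 3.018]
wrist_force: [-1.2, 4.0, 5.1]
width: 0.0095
```

{"name": "step_arm", "arguments": {"increments": "0 -0.2 0 0 0 0;0 0 0 0 0 0;0 0 0 0 0 0"}}

```text
time: 53.35
tool_pos: [0.505, -0.4369, 0.0719]
ee_rot: [3.137, 0.001, 3.018]
wrist_force: [-1.2, 7.3, 7.3]
width: 0.0099
```

{"name": "step_arm", "arguments": {"increments": "0 -0.2 0 0 0 0;0 0 0 0 0 0;0 0 0 0 0 0"}}

```text
time: 53.65
tool_pos: [0.505, -0.437, 0.0719]
ee_rot: [3.134, 0.0, 3.019]
wrist_force: [-0.5, 11.3, 9.3]
width: 0.0096
```

The cover is home (62 mm travel, firm stop at 11 N). I release and head for the stamp.

{"name": "step_arm", "arguments": {"increments": "0 0.5 0 0 0 0;0 0 0 0 0 0;0 0 0 0 0 0;0 0 0 0 0 0;0 0 0 0 0 0", "claw": 0.4}}

```text
time: 54.15
tool_pos: [0.5047, -0.4358, 0.0708]
ee_rot: [3.142, 0.0, 3.018]
wrist_force: [0.0, 0.2, 0.3]
width: 0.0282
```

{"name": "step_arm", "arguments": {"increments": "0 0 -2 0 0 0;0 0 -4 0 0 0;0 0 -4 0 0 0;0 0 -4 0 0 0;0 0 0 0 0 0"}}

```text
time: 54.65
tool_pos: [0.507, -0.4378, 0.2201]
ee_rot: [-3.132, 0.012, 3.018]
wrist_force: [0.0, -0.7, 0.8]
width: 0.0282
```

```bash
python3 - <<'E'
from h import *
o=get_obs(); print(o["tool_pos"],o["width"]); o=show('stamp',[.54,.373,.22],down(0))
E
```

```text
[ 0.50697953 -0.43776353  0.22005215] 0.028165785604751983
stamp 17
    0.40 4.76 -0.05 -0.001 0.001 -0.007;0.36 4.76 -0.05 -0.001 0.001 -0.007;0.33 4.76 -0.04 -0.001 0.001 -0.007;0.29 4.76 -0.04 -0.001 0.001 -0.007;0.26 4.77 -0.04 -0.001 0.001 -0.007
    0.22 4.77 -0.03 -0.001 0.001 -0.007;0.19 4.77 -0.03 -0.001 0.001 -0.007;0.15 4.77 -0.03 -0.001 0.001 -0.007;0.12 4.77 -0.02 -0.001 0.001 -0.007;0.08 4.77 -0.02 -0.001 0.001 -0.007
    0.05 4.77 -0.02 -0.001 0.001 -0.007;0.01 4.77 -0.02 -0.001 0.001 -0.007;-0.02 4.77 -0.01 -0.001 0.001 -0.007;-0.06 4.77 -0.01 -0.001 0.001 -0.007;-0.09 4.77 -0.01 -0.001 0.001 -0.007
    -0.12 4.77 -0.01 -0.001 0.001 -0.007;-0.16 4.77 -0.00 -0.001 0.001 -0.007
```

{"name": "step_arm", "arguments": {"increments": "0.4 4.75 -0.05 0 0 -0.007;0.35 4.75 -0.05 0 0 -0.007;0.35 4.75 -0.05 0 0 -0.007;0.3 4.75 -0.05 0 0 -0.007;0.25 4.75 -0.05 0 0 -0.007", "claw": 1}}

```text
time: 55.15
tool_pos: [0.514, -0.1957, 0.2128]
ee_rot: [3.141, -0.0, 3.053]
wrist_force: [0.2, -0.1, -0.5]
width: 0.0004
```

{"name": "step_arm", "arguments": {"increments": "0.2 4.75 0 0 0 -0.007;0.2 4.75 0 0 0 -0.007;0.15 4.75 0 0 0 -0.007;0.1 4.75 0 0 0 -0.007;0.1 4.75 0 0 0 -0.007"}}

```text
time: 55.65
tool_pos: [0.5242, 0.0417, 0.2129]
ee_rot: [-3.141, 0.0, 3.088]
wrist_force: [0.7, 0.6, -0.1]
width: 0.0005
```

{"name": "step_arm", "arguments": {"increments": "0.05 4.75 0 0 0 -0.007;0 4.75 0 0 0 -0.007;0 4.75 0 0 0 -0.007;-0.05 4.75 0 0 0 -0.007;-0.1 4.75 0 0 0 -0.007"}}

```text
time: 56.15
tool_pos: [0.5347, 0.279, 0.2128]
ee_rot: [-3.141, 0.0, 3.123]
wrist_force: [0.2, -0.2, 0.1]
width: 0.0004
```

{"name": "step_arm", "arguments": {"increments": "-0.1 4.75 0 0 0 -0.007;-0.15 3 0 0 0 -0.007;0 0 0 0 0 0;0 0 0 0 0 0;0 0 0 0 0 0"}}

```text
time: 56.65
tool_pos: [0.5389, 0.3534, 0.2134]
ee_rot: [-3.141, 0.0, 3.136]
wrist_force: [0.9, 0.2, -0.4]
width: 0.0009
```

```bash
python3 - <<'E'
from h import *
o=get_obs(); print(o["tool_pos"],o["ee_rot"],o["width"]); print(w2p("wrist",[[.541,.3735,.112]],o)); a=snapshot("wrist"); cv2.imwrite("pics/w11.png",a[:,:,::-1])
# black palm head disc
m=(a.max(2)<55).astype(np.uint8)*255; m=cv2.morphologyEx(m,cv2.MORPH_OPEN,np.ones((15,15)))
for c in cv2.findContours(m,cv2.RETR_EXTERNAL,cv2.CHAIN_APPROX_NONE)[0]: 
    if cv2.contourArea(c)>400: print(cv2.boundingRect(c),cv2.minEnclosingCircle(c),cv2.contourArea(c))
E
```

```text
[0.53892349 0.35342722 0.21335893] [-3.14059605e+00  1.98024294e-04  3.13570668e+00] 0.0008901800200454383
[[347.93210138 242.56752582]]
(331, 342, 116, 116) ((386.0, 399.9739074707031), 79.22746276855469) 12281.5
(200, 342, 116, 125) ((261.0, 404.43145751953125), 81.89446258544922) 13259.5
(119, 303, 63, 59) ((150.8005828857422, 336.92095947265625), 38.62400436401367) 1914.0
(25, 301, 73, 64) ((60.0, 338.0), 43.60055923461914) 2781.5
(328, 215, 50, 51) ((353.0, 240.0), 26.925922393798828) 2064.0
```

```bash
python3 - <<'E'
from h import *
o=dict(tool_pos=np.array([.53892,.35343,.21336]),ee_rot=np.array([-3.1406,.0002,3.1357])); print(p2w("wrist",[(352.5,240.5)],.106,o),p2w("wrist",[(352.5,240.5)],.112,o))
im=cv2.imread("pics/top0.png"); m=(im.max(2)<55).astype(np.uint8)[205:240,150:200]*255
for c in cv2.findContours(m,cv2.RETR_EXTERNAL,cv2.CHAIN_APPROX_NONE)[0]:
    if cv2.contourArea(c)>60: 
        (x,y),r=cv2.minEnclosingCircle(c); print(x+150,y+205,r,p2w("top",[(x+150,y+205)],.108))
show('stamp',[.5395,.3755,.125],down(0))
E
```

```text
[[0.54106964 0.37749697 0.106     ]] [[0.53934976 0.37701802 0.112     ]]
171.0 222.0 8.602425575256348 [[0.54014651 0.37335886 0.108     ]]
stamp 2
    -0.01 1.11 4.44 -0.000 0.000 -0.003;-0.02 1.11 4.44 -0.000 0.000 -0.003
```

Palm head at about (.540,.375); the two cameras agree within 4 mm, and the top face is 34 mm across.

{"name": "step_arm", "arguments": {"increments": "0 1.1 4.2 0 0 -0.003;0 1.1 4.2 0 0 0;0 0 0 0 0 0;0 0 0 0 0 0;0 0 0 0 0 0"}}

```text
time: 57.2
tool_pos: [0.5405, 0.3765, 0.1332]
ee_rot: [3.139, 0.005, 3.139]
wrist_force: [0.1, 0.3, 0.4]
width: 0.0004
```

{"name": "step_arm", "arguments": {"increments": "0 0 0.8 0 0 0;0 0 0.7 0 0 0;0 0 0 0 0 0;0 0 0 0 0 0"}}

```text
time: 57.6
tool_pos: [0.5388, 0.3766, 0.1146]
ee_rot: [-3.141, 0.0, 3.14]
wrist_force: [0.0, 0.2, -0.9]
width: 0.0004
```

{"name": "step_arm", "arguments": {"increments": "0 0 0.5 0 0 0;0 0 0.5 0 0 0;0 0 0 0 0 0;0 0 0 0 0 0"}}

```text
time: 58.0
tool_pos: [0.5395, 0.3772, 0.1069]
ee_rot: [3.14, 0.003, 3.14]
wrist_force: [-1.1, -0.3, 7.2]
width: 0.0004
```

{"name": "step_arm", "arguments": {"increments": "0 0 0.4 0 0 0;0 0 0 0 0 0;0 0 0 0 0 0"}}

```text
time: 58.3
tool_pos: [0.5396, 0.3771, 0.1036]
ee_rot: [3.14, 0.004, 3.14]
wrist_force: [-1.9, -1.5, 8.9]
width: 0.0002
```

{"name": "step_arm", "arguments": {"increments": "0 0 0.3 0 0 0;0 0 0 0 0 0;0 0 0 0 0 0"}}

```text
time: 58.6
tool_pos: [0.5396, 0.3772, 0.1012]
ee_rot: [3.14, 0.004, 3.14]
wrist_force: [-2.1, -1.7, 9.5]
width: 0.0006
```

{"name": "step_arm", "arguments": {"increments": "0 0 0.2 0 0 0;0 0 0 0 0 0;0 0 0 0 0 0"}}

```text
time: 58.9
tool_pos: [0.5396, 0.3772, 0.1002]
ee_rot: [3.14, 0.004, 3.14]
wrist_force: [-3.0, -2.8, 13.0]
width: 0.0005
```

{"name": "step_arm", "arguments": {"increments": "0 0 0.3 0 0 0;0 0 0 0 0 0;0 0 0 0 0 0"}}

```text
time: 59.2
tool_pos: [0.5397, 0.3772, 0.1002]
ee_rot: [3.139, 0.006, 3.14]
wrist_force: [-6.5, -4.0, 21.8]
width: 0.0004
```

{"name": "step_arm", "arguments": {"increments": "0 0 -1 0 0 0;0 0 -2 0 0 0;0 0 -4 0 0 0;0 0 -4 0 0 0;0 0 0 0 0 0"}}

```text
time: 59.7
tool_pos: [0.5414, 0.3784, 0.2108]
ee_rot: [3.135, 0.012, 3.14]
wrist_force: [0.2, 0.7, 1.0]
width: 0.0003
```

{"name": "step_arm", "arguments": {"increments": "5 0 -1 0 0 0;5 0 -1 0 0 0;5 0 -1 0 0 0;5 0 0 0 0 0;0 0 0 0 0 0"}}

```text
time: 60.2
tool_pos: [0.3366, 0.3769, 0.2318]
ee_rot: [3.141, -0.001, -3.138]
wrist_force: [1.2, -0.3, -0.3]
width: 0.0005
```

```bash
python3 - <<'E'
from h import *
o=get_obs(); print(o["time"],o["tool_pos"]); t=snapshot("top"); s=snapshot("scene")
b=cv2.resize(t[110:330,140:530],None,fx=2,fy=2); c=cv2.resize(s[180:400,180:450],None,fx=1.3,fy=1.3) 
v=np.zeros((b.shape[0],b.shape[1],3),np.uint8); v[:]=b
cv2.imwrite("pics/final.png",v[:,:,::-1])
E
```

```text
60.2 [0.3365629  0.37693947 0.23178974]
```

View pics/final.png

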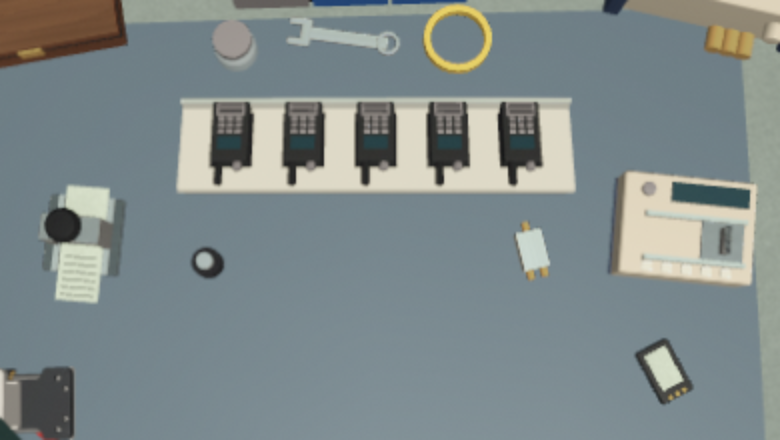

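The top view shows all five radios seated and square, the cover home, the stamp head up, and the other items in place. Handing in.

```bash
python3 -c "
from bench import *
print(close_job())"
```

```text
the job is handed in; nothing more can be done
None
```

I did the whole job in the order asked and handed it in at about 60 s of robot time. No verdict came back.

- **Radios:** all five dark radios are each on their own coupler pad, pushed against the backstop until 5–9 N of contact. The last wrist and top views show all five square against the backstop, keypad up, antennas up the slope. The blue and turquoise look-alikes were left alone.
- **Console:** the cover slid open to its end stop (12 N with no further movement). The key went right down (about 5 mm, 12 N at its stop) and came back up. The cover then slid home, 62 mm to a firm stop.
- **Stamp:** the palm head went down about 12 mm to its stop (about 22 N) and rose again.
- **Other items:** the splitter, battery, jar, spanner, tape and dummy load look undisturbed in the last top view. The screwdriver was outside that crop, so I did not check it at the end.

What went wrong or disagreed along the way:

- **Empty first grasp:** the first lift of the middle radio came up empty because the jaws close more slowly than I allowed. A second try worked, and the radio had not moved.
- **Camera offset:** the top and wrist cameras differed by about 3 mm, so I used the mean and corrected by touch.
- **False knock alarm:** a top-view check once suggested a radio had been knocked. The wrist view showed it had not, and I saw no knock later.

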